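# Screw the temperature probe into its deep well

## Task

Take the wing-headed temperature probe out of the rack and lower it down the narrow well in the middle of the heating block. Find the start of the thread at the bottom by feel, without forcing it, and screw it clockwise until it is fully home, then let go of it. Be gentle with the thread, and leave the other things on the bench where they are.

Things in the scene. Friction and masses are not known exactly. Their poses are not given: they have to be found in the camera images.
- probe: The temperature probe, upright in one of the rack's three stations (the other two hold round-headed rods), about 140 g. Origin: centre of the tip of its steel shaft; z up the shaft to the head. Shaft 12 mm in diameter, 106 mm long, then a flange 34 mm in diameter and 5 mm thick, then the black head.
- probe_head (a point): Centre of the probe's head, 128 mm above the tip: an upright wing to grip, 40 mm long (probe x), 14 mm thick (probe y), 34 mm tall, standing on the flange.
- probe_lugs (a point): Centre of the probe's male thread, 5 mm above the tip: two opposite round lugs, 5 mm in diameter, sticking out along probe +x and -x (the same line as the wing) to 10 mm from the axis. Half a turn makes no difference. The fine ridges above the lugs are only for show.
- block: The heating block, fixed on the bench: aluminium, 120 mm (x) by 180 mm (y), its top 110 mm above the bench. Origin on the bench under its centre, z up, yaw varies. The deep well is in the centre of its top; a capped sample tube stands in a pocket 66 mm to either side of it (along y), reaching 27 mm above the top.
- well_mouth (a point): Centre of the well's mouth: top of a steel funnel collar 8 mm above the block's top (38 mm outside, narrowing from 30 to 22 mm inside). The well is vertical, 22 to 23 mm in diameter. Depth of the probe's tip below the mouth: 90 mm with the lugs resting on the land (not started), 99 mm when dropped through the gaps (started), 104 mm when home.
- well_thread (a point): On the well's axis, 87.5 mm below the mouth, at the top of the fixed brass insert: a flat land, bore 14 mm, cut by two opposite entry gaps, 54 degrees wide (a lug takes about 40). How the insert is turned is not measured (this point's axes are the block's): the line through the gaps lies within 0.8 rad either way of the block's x axis.
- well_seat (a point): On the well's axis, where the tip stands when home (104 mm below the mouth). From the gaps the groove runs clockwise seen from above, falling 5 mm in 76 degrees, then level to a hard stop at about 85. The lugs must sink 9 mm into the gaps first: half in, they catch on the thread's edge; anticlockwise they meet a wall. Rigid: over 40 N between probe and block (about 0.15 N m on the stop) harms it.
- rack: White rack, fixed on the bench: 64 mm (x) by 260 mm (y), top plate 130 mm above the bench, three holes of 25 mm on its y axis, 85 mm apart, the middle one at its centre. Origin on the bench under its centre. Probe and rods hang in the holes by their flanges.
- rod_ball: A bystander in the rack: steel rod with a grey ball on top, reaching 35 mm above the rack's top plate. Origin at its lower tip.
- rod_stub: A bystander in the rack: glass rod with a white round stub on top, reaching 27 mm above the rack's top plate. Origin at its lower tip.
- tube_l: Bystander: capped glass sample tube, 28 mm in diameter over its cap and 127 mm long, in the pocket on the block's +y side. Origin at its lower end.
- tube_r: Bystander: the same in the pocket on the block's -y side.
- jar: Bystander: capped amber glass jar, 80 mm in diameter, 116 mm tall, on the bench. Origin under its centre.
- beaker: Bystander: glass beaker, 72 mm in diameter, 85 mm tall, on the bench. Origin under its centre.
- scoop: Bystander: flat spatula lying on the bench.
Not all that is in view belongs to the job. What is shaped like the probe but pink or yellow is not meant.

How it is judged:
By the outcome, as a careful person would: the job done as asked, in the order asked, and still so for the second after the job is handed in, with the robot touching nothing.
It also fails if it takes over 72 s, if anything falls off the work surface, if the arm or the gripper's body presses on something with over 40 N, if the wrist force passes 120 N, or if a joint passes its speed limit or range.

## Robot

A 6-joint arm with a two-finger parallel gripper is mounted at the origin on the work surface. World frame = base frame: x ahead of the robot, y to its left, z up, the work surface at z = 0. Lengths are in m, angles in degrees, forces in N, time in s.
With the tool pointing down it reaches from about 0.375 to 0.975 m from the base axis. Payload 3.8 kg.
Tool frame: the origin (TCP) lies at the very end of the fingers, on their centre line; the grasp point (between the pads) lies 19 mm behind it; z points along the fingers, y is the line along which they close (so a half turn about z gives the same grasp; the last joint's range is limited). The gripper opens to 88 mm and grips with 3 to 60 N. Pads are 18 mm wide; open, the fingers measure 123 mm over their backs; the gripper's body (75 mm by 187 mm) begins 45 mm behind the grasp point.
Start: joints at [66.01, 15.12, 91.902, -0, 72.978, -2.114], TCP at [0.251, 0.626, 0.204] pointing down, gripper open.
Joint ranges: [-150.88, 150.88], [-54.13, 125.18], [17.81, 147.31], [-75.09, 255.09], [0, 152.58], [-146.25, 146.25]. Speed limits (degrees/s): [147.25, 147.25, 180, 180, 180, 180].

## Interface

Orientations are given as a 3x3 rotation matrix whose columns are the frame's x, y, z axes.
In Python, from plant import robot, vision, recognise gives the robot as it stands.
- The arm moves only by the tool send_rows, never from a script. Its argument "targets" is a list of rows, each an object of numbers: "fingers": the finger opening in cm, from 0 to 8.81; "dx", "dy", "dz": the shift along the tool's x, y, z in cm; "turn": the turn about the tool's z in rad. In form: [{"fingers": .., "dx": .., "dy": .., "dz": .., "turn": ..}, ...]. A call has exactly 10 rows; each row is the pose to reach, as a shift and turn from the pose commanded when the call began, along the tool's axes at that moment; what a row does not reach only later rows make up. A row lasts 1/8 s, in which the tool goes at most 62.5 mm and 10.7 degrees, less where a joint would pass 70% of its speed; a pose out of reach is approached as far as the arm can. A call with a gripper value outside its range is refused whole. The fingers move at their own pace and stop on an object; "squeeze" is the grip in N (left out, the last holds). Time passes only in rows, so rows that repeat a pose let the fingers close, or fill a call up. It gives the time, the measured TCP pose, the force, the opening and the grip force at its end, in the units of the state.
- robot.read_state(): the state, without advancing time (a new reading comes with each control period).
- vision.capture(name): name is "scene" or "top" or "wrist"; returns a dict with "image" (400x640x3 uint8, red, green, blue), "mtx" (3x3 intrinsics, pixels), "xyz" and "rotation" of the camera in the world. Camera axes: x right, y down, z forward; pixel columns grow to the right and rows downward; lengths in m; the calibration is good to about 2 mm. A picture is of the moment at which its call begins. There is no depth.
- robot.hand_in(): hands the job in; it is judged then, once.
Trained networks look in the newest picture that a camera, given by its name, has taken for a name from the list of things; names that differ only in an ending like _2 or _b are one class to them, and where a whole thing is asked for, a point or a joint stands for the part that bears it (a point fixed in the world has none). Each returns a list of dicts, best first, with "conf" (0 to 1); they miss things now and then, are a little off and sometimes report something else, mostly with a low value. They report only what shows in the picture. A call takes as long as a camera call. They do not tell look-alikes from the thing itself.
- recognise(camera, query): "centre" ([x, y, z] in m, in the coordinates of the camera as it stood for that picture, good to about 4 mm: the middle of the surface that is visible of it).
The state is a dict: "time_s": time; "q": joint angles; "qd": joint speeds; "effort": joint torques, N m; "ee_pos": TCP position; "eef_rot": TCP orientation; "wrist_force": force on the tool from outside, world axes, zero at the start; "wrist_torque": the same for the moment, N m; "gripper_width": finger opening in m; "finger_force": force on a finger pad.
Only numpy, scipy, OpenCV 4.12 (cv2) and the standard library are available. Lean on these libraries where they do the work, as an engineer would, in place of code of your own. Each camera call takes 0.05 s, during which the arm holds its last target. There are 200 camera calls.

## Working session

There is one attempt and no reset: what is moved stays moved. The work goes in short steps, Python scripts to look and compute and a tool call to move; the robot and the scene stay as the last step left them, time stands still between calls to the robot, and variables do not carry over. Pictures are saved under pics/ and viewed, at most 10 in all, crops included, and the job is handed in when it is done.

Besides the shell and the picture viewer there is one more tool, called after "Call:" as name([rows], argument=value, ...), one row to a line, values as JSON. send_rows: Moves the arm, as the interface text tells. Its arguments: {"type":"object","properties":{"targets":{"type":"array"},"squeeze":{"type":"number"}},"required":["targets"]}

```bash
ls; mkdir -p pics
cat > h.py <<'E'
import numpy as np, cv2
from plant import robot, vision, recognise
def cap(n,f=None):
    c=vision.capture(n)
    if f: cv2.imwrite('pics/'+f,c['image'][:,:,::-1])
    return c
def world(c,p): return np.array(c['xyz'])+np.array(c['rotation'])@np.array(p)
def pix(c,w):
    p=np.array(c['mtx'])@(np.array(c['rotation']).T@(np.array(w)-np.array(c['xyz']))); return p[:2]/p[2]
def ray(c,uv,z):
    d=np.array(c['rotation'])@np.linalg.inv(c['mtx'])@np.array([uv[0],uv[1],1.]); o=np.array(c['xyz']); return o+d*(z-o[2])/d[2]
E
python3 - <<'E'
from h import *
cs={n:cap(n,n+'0.png') for n in('scene','top')}
for n,c in cs.items():
    print(n,np.round(c['xyz'],3))
    for q in ['probe','probe_head','block','well_mouth','rack','rod_ball','rod_stub','tube_l','jar','beaker','scoop']:
        for r in recognise(n,q)[:4]:
            w=world(c,r['centre']); print(q,round(r['conf'],2),np.round(w,3),np.round(pix(c,w)))
cv2.imwrite('pics/both0.png',np.vstack([cs['scene']['image'],cs['top']['image']])[:,:,::-1])
s=robot.read_state();print(s)
E
```

```text
pics
scene [1.264 0.158 0.693]
probe 0.75 [0.57  0.22  0.116] [427. 231.]
probe 0.73 [0.384 0.209 0.121] [426. 182.]
probe 0.67 [0.367 0.13  0.124] [396. 172.]
probe 0.58 [0.484 0.171 0.134] [409. 198.]
probe_head 0.58 [0.573 0.223 0.12 ] [429. 231.]
probe_head 0.58 [0.365 0.127 0.125] [395. 171.]
probe_head 0.57 [0.485 0.174 0.137] [410. 197.]
block 0.7 [ 0.583 -0.15   0.092] [266. 213.]
well_mouth 0.96 [ 0.585 -0.151  0.096] [265. 213.]
rack 0.76 [0.492 0.181 0.076] [409. 220.]
rod_ball 0.54 [0.48  0.095 0.133] [376. 192.]
rod_stub 0.56 [0.486 0.263 0.137] [450. 204.]
tube_l 0.59 [ 0.547 -0.221  0.128] [243. 188.]
tube_l 0.56 [ 0.532 -0.092  0.134] [295. 191.]
jar 0.72 [ 0.41  -0.375  0.078] [214. 167.]
beaker 0.93 [0.723 0.337 0.056] [481. 318.]
scoop 0.98 [ 0.485 -0.023  0.006] [327. 225.]
top [ 0.308 -0.023  1.467]
probe 0.72 [0.563 0.217 0.133] [221. 201.]
probe 0.63 [0.356 0.126 0.146] [254. 280.]
probe 0.61 [0.477 0.169 0.168] [237. 232.]
probe 0.47 [0.377 0.205 0.142] [224. 272.]
probe_head 0.67 [0.379 0.2   0.135] [226. 271.]
probe_head 0.64 [0.561 0.22  0.137] [220. 202.]

[... 651 characters left out ...]
    7.29782765e+01, -2.11450490e+00]), 'qd': array([ 0.029338  ,  0.05883533,  0.00639893,  0.00810518, -0.11386837,
       -0.09540411]), 'effort': array([ 1.95596273e-03, -5.02063143e+01, -3.57266593e+01,  7.29838293e-02,
        1.85701746e-02, -1.82630248e-05]), 'ee_pos': array([0.25146976, 0.62639025, 0.20383554]), 'eef_rot': array([[-9.28001397e-01,  3.72576712e-01, -2.06551186e-05],
       [ 3.72576711e-01,  9.28001397e-01,  3.28833057e-05],
       [ 3.14195328e-05,  2.28201375e-05, -9.99999999e-01]]), 'wrist_force': array([-0.71516681, -0.08589147, -0.23096092]), 'wrist_torque': array([-0.0033194 ,  0.01531007,  0.00809106]), 'finger_force': 0.0, 'gripper_width': 0.08802481883476196}
```

Run:
```python
import cv2,numpy as np
a=cv2.imread('pics/scene0.png')[130:350,190:510]; b=cv2.imread('pics/top0.png')[180:320,160:480]
a=cv2.resize(a,None,fx=2.0,fy=2.0,interpolation=cv2.INTER_CUBIC)[:320+120]
cv2.imwrite('pics/a.png',a)
cv2.imwrite('pics/b.png',cv2.resize(b,None,fx=2.5,fy=2.5,interpolation=cv2.INTER_CUBIC))
```

```text
(no output)
```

View pics/a.png

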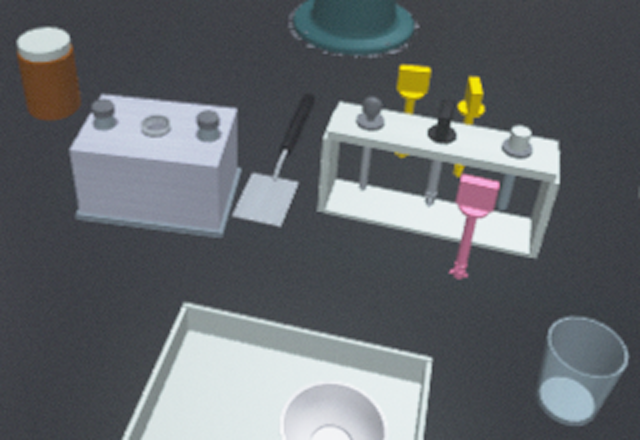

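View pics/b.png

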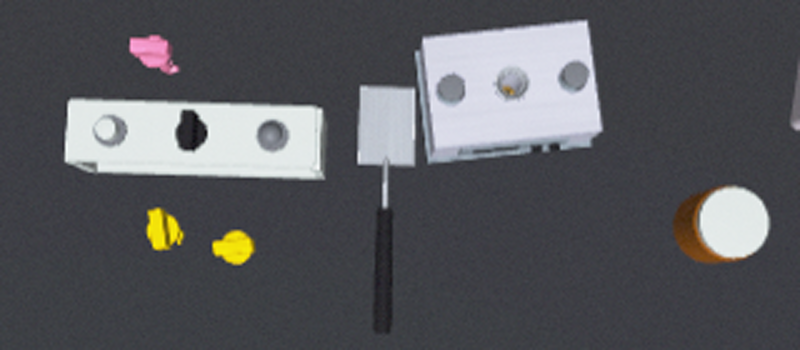

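Candidates (scene px): the black wing-head in the rack's middle hole (409,198; top 237,232), pink (427,231), yellow (426,182) and yellow (396,172). The black one, in the rack between the ball and the stub, fits the description. The enlarged crop confirms it, and the others are look-alikes. The block's well is at top px (365,213), with brass visible inside.

```bash
cat >> h.py <<'E'
def go(target,yawdir=None,s=None):
    "print shift in tool axes (cm) to world target TCP, and turn (rad) to bring tool y onto direction (mod pi)"
    s=s or robot.read_state(); R=np.array(s['eef_rot']); d=R.T@(np.array(target)-s['ee_pos'])*100
    t=None
    if yawdir is not None:
        v=R.T@np.array([yawdir[0],yawdir[1],0.]); t=np.arctan2(-v[0],v[1]); t=(t+np.pi/2)%np.pi-np.pi/2
    print('shift cm',np.round(d,2),'turn',t,'q',np.round(s['q'],1),'t',s['time_s'])
def blob(m):
    n,l,st,ce=cv2.connectedComponentsWithStats(m.astype(np.uint8)); k=1+np.argmax(st[1:,4]); return (l==k)
E
python3 - <<'E'
from h import *
c=cap('top'); im=c['image'].astype(int)
sub=np.zeros(im.shape[:2],bool); sub[218:252,218:258]=1
g=im.max(2); m=blob((g<45)&sub)
ys,xs=np.nonzero(m); print('black',m.sum(),xs.mean(),ys.mean(),xs.min(),xs.max(),ys.min(),ys.max())
print('at z .15',ray(c,(xs.mean(),ys.mean()),.155))
hsv=cv2.cvtColor(c['image'],cv2.COLOR_RGB2HSV)
def rect(u,v,w,h,z,th=150):
    s=np.zeros(im.shape[:2],bool); s[v:v+h,u:u+w]=1
    mm=blob((im.min(2)>th)&s); cnt=max(cv2.findContours(mm.astype(np.uint8),0,2)[0],key=cv2.contourArea)
    b=cv2.boxPoints(cv2.minAreaRect(cnt)); W=np.array([ray(c,p,z)[:2] for p in b]); print(np.round(W,3).tolist(),'ctr',W.mean(0)); 
    for i in range(2):
        e=W[i+1]-W[i]; print(' len',np.linalg.norm(e),'ang',np.degrees(np.arctan2(e[1],e[0])))
rect(180,210,115,45,.130); rect(322,185,85,60,.110,165)
go([0.42,0.165,0.36],[-.0,1])
E
```

```text
black 41 237.53658536585365 232.4878048780488 235 240 225 239
at z .15 [0.47615931 0.1687328  0.155     ]
[[0.439, 0.307], [0.516, 0.307], [0.506, 0.038], [0.429, 0.04]] ctr [0.47255801 0.17319757]
 len 0.07663581389408915 ang 0.26996143619356416
 len 0.2697315107195237 ang -92.186418098845
[[0.582, -0.067], [0.6, -0.25], [0.468, -0.259], [0.451, -0.079]] ctr [ 0.52515186 -0.1635709 ]
 len 0.18375240082898633 ang -84.33876761005526
 len 0.131948418413501 ang -176.1535850215585
shift cm [-32.83 -36.54 -15.62] turn -0.38180453670651904 q [66.  15.1 91.9 -0.  73.  -2.1] t 1.25
```

Call:
send_rows([
  {"fingers": 4.5,"dx": -1,"dy": -1,"dz": -6,"turn": 0},
  {"fingers": 4.5,"dx": -4,"dy": -4.5,"dz": -9.5,"turn": -0.1},
  {"fingers": 4.5,"dx": -8,"dy": -9,"dz": -11,"turn": -0.2},
  {"fingers": 4.5,"dx": -12,"dy": -13.5,"dz": -13,"turn": -0.3},
  {"fingers": 4.5,"dx": -16,"dy": -18,"dz": -15.6,"turn": -0.38},
  {"fingers": 4.5,"dx": -20,"dy": -22.5,"dz": -15.6,"turn": -0.38},
  {"fingers": 4.5,"dx": -24,"dy": -27,"dz": -15.6,"turn": -0.38},
  {"fingers": 4.5,"dx": -28,"dy": -31.5,"dz": -15.6,"turn": -0.38},
  {"fingers": 4.5,"dx": -32,"dy": -35.6,"dz": -15.6,"turn": -0.38},
  {"fingers": 4.5,"dx": -32.8,"dy": -36.5,"dz": -15.6,"turn": -0.38},
])

```text
time_s: 2.5
ee_pos: [0.4207, 0.1627, 0.3601]
eef_rot: [[-1.0, 0.006, 0.001], [0.006, 1.0, -0.0], [-0.001, -0.0, -1.0]]
wrist_force: [-0.2, 0.5, 0.5]
gripper_width: 0.0449
finger_force: 0.0
```

Run:
```python
from h import *
c=cap('wrist','w1.png'); s=robot.read_state(); R=s['eef_rot']
print(s['ee_pos'],np.round(R,2).tolist()); print('cam in tool',R.T@(np.array(c['xyz'])-s['ee_pos']),np.round(R.T@c['rotation'],3),c['mtx'])
for q in ['probe_head','probe','rack','rod_ball','rod_stub','well_mouth']:
    for r in recognise('wrist',q)[:3]:
        w=world(c,r['centre']); print(q,round(r['conf'],2),np.round(w,3),np.round(pix(c,w)))
```

```text
[0.42063984 0.16305938 0.36003006] [[-1.0, 0.01, 0.0], [0.01, 1.0, -0.0], [-0.0, -0.0, -1.0]]
cam in tool [ 0.07525062 -0.00060888 -0.1803382 ] [[-0.001 -0.958 -0.288]
 [ 1.    -0.001 -0.001]
 [ 0.001 -0.288  0.958]] [[322.63457219   0.         315.23079537]
 [  0.         322.63457219 196.39218802]
 [  0.           0.           1.        ]]
probe_head 0.89 [0.377 0.201 0.143] [347. 126.]
probe_head 0.82 [0.475 0.171 0.17 ] [323. 211.]
probe_head 0.81 [0.556 0.215 0.125] [353. 254.]
probe 0.92 [0.561 0.218 0.12 ] [355. 255.]
probe 0.72 [0.475 0.172 0.165] [324. 209.]
probe 0.72 [0.378 0.206 0.143] [351. 127.]
rack 0.74 [0.462 0.173 0.127] [323. 191.]
rod_stub 0.76 [0.478 0.257 0.146] [389. 206.]
well_mouth 0.63 [ 0.509 -0.143  0.112] [101. 221.]
```

View pics/w1.png

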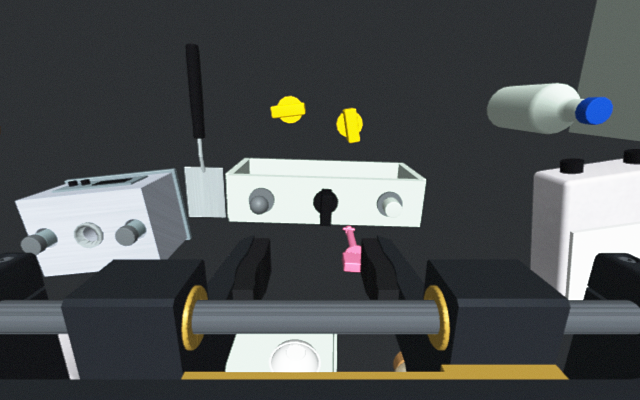

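Run:
```python
from h import *
c=cap('wrist'); im=c['image'].astype(int)
s=np.zeros(im.shape[:2],bool); s[180:232,300:350]=1
m=blob((im.max(2)<60)&s)
for v in range(182,232,2):
    x=np.nonzero(m[v])[0]
    if len(x): print(v,x.min(),x.max(),len(x), im[v,x].max(1).tolist()[:24])
cr=c['image'][150:260,240:420][:,:,::-1]; cv2.imwrite('pics/w1c.png',cv2.resize(cr,None,fx=4,fy=4,interpolation=cv2.INTER_CUBIC))
```

```text
190 320 320 1 [55]
192 318 327 10 [23, 11, 21, 22, 24, 20, 24, 23, 20, 34]
194 315 328 14 [41, 24, 23, 19, 20, 22, 22, 22, 24, 23, 22, 23, 19, 18]
196 313 331 19 [26, 25, 27, 27, 27, 19, 21, 23, 26, 26, 27, 24, 25, 21, 25, 25, 28, 21, 46]
198 311 332 22 [58, 22, 24, 25, 26, 27, 17, 18, 29, 24, 27, 30, 29, 28, 29, 31, 33, 28, 28, 27, 23, 46]
200 311 332 22 [23, 25, 25, 27, 30, 26, 16, 23, 27, 30, 26, 28, 28, 28, 26, 29, 25, 30, 22, 26, 24, 26]
202 311 333 23 [17, 24, 28, 26, 27, 23, 21, 21, 29, 26, 27, 27, 29, 30, 28, 26, 27, 25, 25, 24, 25, 20, 37]
204 310 333 24 [50, 21, 27, 28, 27, 28, 26, 20, 24, 29, 28, 27, 28, 28, 27, 24, 29, 26, 24, 27, 30, 27, 23, 42]
206 311 333 23 [22, 25, 25, 28, 29, 21, 16, 24, 25, 27, 27, 27, 28, 29, 31, 29, 21, 27, 23, 25, 28, 24, 59]
208 312 332 21 [23, 26, 27, 28, 22, 15, 26, 29, 29, 26, 26, 28, 26, 28, 27, 23, 22, 29, 27, 27, 49]
210 313 330 18 [25, 25, 20, 21, 19, 26, 26, 24, 27, 29, 28, 25, 29, 28, 23, 22, 22, 26]
212 315 328 14 [39, 16, 17, 23, 28, 24, 25, 29, 28, 25, 30, 26, 25, 39]
214 317 326 10 [21, 25, 28, 28, 28, 29, 26, 29, 26, 22]
216 317 326 10 [22, 24, 26, 29, 29, 28, 25, 26, 26, 31]
218 317 326 10 [22, 25, 28, 31, 28, 27, 28, 28, 29, 32]
220 317 326 10 [22, 27, 25, 28, 28, 28, 27, 26, 23, 40]
222 317 326 10 [27, 21, 25, 29, 25, 30, 30, 29, 27, 57]
224 317 326 10 [25, 27, 28, 28, 27, 28, 29, 29, 22, 54]
226 300 327 28 [45, 44, 48, 49, 48, 48, 47, 42, 48, 45, 44, 47, 47, 44, 49, 45, 30, 27, 26, 32, 30, 28, 27, 25]
228 300 339 40 [53, 53, 51, 50, 52, 51, 51, 50, 52, 51, 52, 50, 51, 52, 52, 53, 53, 52, 50, 49, 51, 52, 51, 50]
230 300 338 39 [52, 50, 52, 55, 53, 50, 51, 51, 50, 48, 53, 49, 52, 54, 51, 49, 53, 54, 55, 53, 51, 53, 49, 53]
```

View pics/w1c.png

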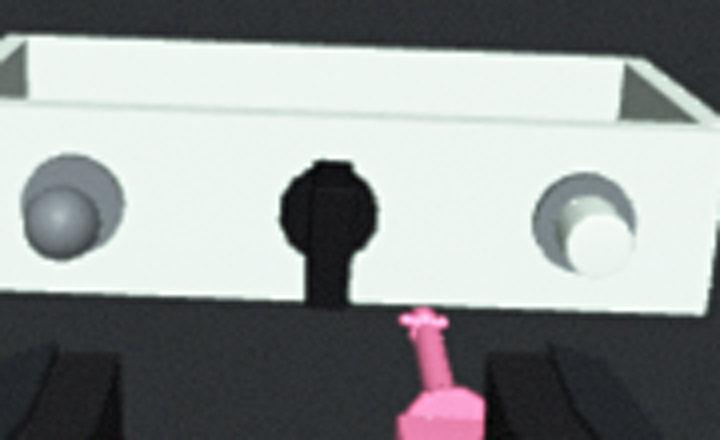

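Run:
```python
from h import *
c=cap('wrist')
a=ray(c,(317,196),.169);b=ray(c,(317,224),.169);print(a,b,np.degrees(np.arctan2(*(b-a)[1::-1])))
f=ray(c,(322,203.3),.135); print('flange',f)
print('wing far/near top ends',ray(c,(322,226.5),.169),ray(c,(322,198),.169))
print(pix(c,[.4765,.1695,.135]))
s=robot.read_state()
p=f.copy(); p[2]=.24; 
go(p,[0,1]);
```

```text
[0.45506703 0.16824573 0.169     ] [0.49107453 0.16830936 0.169     ] 0.10125035296578647
flange [0.47526483 0.17503256 0.135     ]
wing far/near top ends [0.49438039 0.17449103 0.169     ] [0.45757436 0.17426214 0.169     ]
[317.80342577 204.1887734 ]
shift cm [-5.58  0.84 11.97] turn 0.00043959351073374897 q [ 18.5 -13.  104.5   0.   88.6 -71.5] t 2.95
```

Run:
```python
from h import *
go([.598,-.156,.17],[-.09,1])
```

```text
shift cm [-17.84 -32.27  18.97] turn -0.08931857959915579 q [ 18.5 -13.  104.5   0.   88.6 -71.5] t 2.95
```

Call:
send_rows([
  {"fingers": 4.5,"dx": -2,"dy": -3.5,"dz": 0,"turn": 0},
  {"fingers": 4.5,"dx": -5,"dy": -9,"dz": 0,"turn": 0},
  {"fingers": 4.5,"dx": -8,"dy": -14.5,"dz": 0,"turn": 0},
  {"fingers": 4.5,"dx": -11,"dy": -20,"dz": 2,"turn": 0},
  {"fingers": 4.5,"dx": -14,"dy": -25,"dz": 5,"turn": 0},
  {"fingers": 4.5,"dx": -17,"dy": -29,"dz": 8,"turn": 0},
  {"fingers": 4.5,"dx": -17.8,"dy": -32.3,"dz": 12,"turn": 0},
  {"fingers": 4.5,"dx": -17.8,"dy": -32.3,"dz": 16,"turn": 0},
  {"fingers": 4.5,"dx": -17.8,"dy": -32.3,"dz": 19,"turn": 0},
  {"fingers": 4.5,"dx": -17.8,"dy": -32.3,"dz": 19,"turn": 0},
])

```text
time_s: 4.2
ee_pos: [0.5951, -0.1565, 0.1662]
eef_rot: [[-1.0, 0.001, -0.007], [0.001, 1.0, 0.002], [0.007, 0.002, -1.0]]
wrist_force: [-0.3, -0.9, 0.5]
gripper_width: 0.0448
finger_force: 0.0
```

Run:
```python
from h import *
c=cap('wrist','w2.png'); s=robot.read_state(); print(s['ee_pos'],np.round(s['q'],1),c['xyz'])
for q in ['well_mouth','well_thread','tube_l','block']:
    for r in recognise('wrist',q)[:3]:
        w=world(c,r['centre']); print(q,round(r['conf'],2),np.round(w,3),np.round(pix(c,w)))
u,v=pix(c,[.522,-.156,.118]).astype(int); print(u,v)
cr=c['image'][max(v-35,0):v+35,u-35:u+35]; a=cv2.resize(cr,(560,560),interpolation=cv2.INTER_CUBIC)
a=np.clip(a.astype(float)*1.3,0,255).astype(np.uint8)
full=c['image'][:240,100:540]
cv2.imwrite('pics/w2c.png',a[:,:,::-1]); print('origin',u-35,max(v-35,0))
```

```text
[ 0.5966966  -0.15691605  0.16867169] [ -17.    10.4  101.4    0.    68.4 -107. ] [ 0.52111504 -0.157071    0.34694414]
well_mouth 0.6 [ 0.522 -0.159  0.107] [313. 104.]
well_thread 0.64 [ 0.521 -0.165  0.113] [303. 102.]
tube_l 0.69 [ 0.533 -0.225  0.136] [208. 122.]
tube_l 0.65 [ 0.524 -0.099  0.135] [407. 107.]
block 0.94 [ 0.52  -0.161  0.107] [309. 101.]
316 103
origin 281 68
```

View pics/w2c.png

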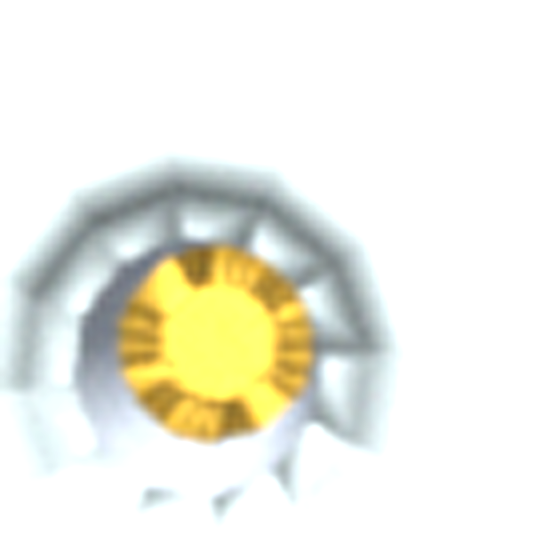

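Run:
```python
from h import *
f=[cap('wrist') for _ in range(8)]; c=f[-1]
im=np.mean([x['image'] for x in f],0)
m=blob(((im[:,:,0]-im[:,:,2])>70)&(np.hypot(*(np.indices(im.shape[:2])-np.array([110,308])[:,None,None]))<25))
cnt=max(cv2.findContours(m.astype(np.uint8),0,2)[0],key=cv2.contourArea); (u,v),(w,h),a=cv2.fitEllipse(cnt); print(u,v,w,h)
print('axis',ray(c,(u,v),.0305), 'r mm',w/2/322.6*(c['xyz'][2]-.0305)*1000)
ctr=ray(c,(u,v),.0305)
rs=np.arange(3,12.1,1); 
print('ang(world deg) x r',rs)
pts=[]
for an in range(0,360,10):
    row=[]
    for r in rs:
        p=ctr+np.array([np.cos(np.radians(an)),np.sin(np.radians(an)),0])*r/1000
        x,y=pix(c,p); row.append(cv2.getRectSubPix(im.astype(np.float32),(1,1),(float(x),float(y)))[0,0].mean())
    pts.append(row)
P=np.array(pts); 
for i in range(18): print(i*10,P[i].astype(int),P[i+18].astype(int),((P[i]+P[i+18])/2)[4:8].astype(int))
z=np.clip((im[int(v)-16:int(v)+16,int(u)-16:int(u)+16]-60)*1.2,0,255).astype(np.uint8); cv2.imwrite('pics/w3.png',cv2.resize(z,(576,576),interpolation=cv2.INTER_CUBIC)[:,:,::-1])
```

```text
309.5172119140625 105.87078857421875 22.452348709106445 22.72866439819336
axis [ 0.52807716 -0.16386043  0.0305    ] r mm 11.135082655475982
ang(world deg) x r [ 3.  4.  5.  6.  7.  8.  9. 10. 11. 12.]
0 [183 182 175 153 126 115 115 125 159 200] [181 181 182 173 152 133 121 110 112 135] [139 124 118 117]
10 [183 183 178 153 113  85  87 110 159 201] [182 181 181 163 122  86  76  78  91 129] [117  86  81  94]
20 [183 183 182 158 120 100  97 112 158 198] [182 182 181 164 125 100  89  89  94 103] [123 100  93 101]
30 [182 183 181 168 155 155 157 167 183 195] [182 183 182 173 162 158 159 157 138 118] [158 156 158 162]
40 [182 182 180 179 178 180 179 181 185 182] [183 183 182 178 182 183 177 167 138 108] [180 181 178 174]
50 [182 181 180 177 171 164 160 158 161 163] [184 183 181 176 175 168 157 144 122 103] [173 166 159 151]
60 [181 180 181 176 148 128 123 122 128 138] [183 181 180 173 145 128 120 115 109 101] [147 128 122 119]
70 [180 182 183 175 144 118 117 119 122 127] [182 181 182 163 128 109 105 103 102 100] [136 114 111 111]
80 [181 183 185 178 141 118 117 117 118 120] [181 181 182 1
[... 298 characters left out ...]
157] [181 181 179 167 152 148 147 145 148 148] [154 144 142 141]
120 [183 186 185 176 144 124 116 114 121 144] [181 181 179 160 145 139 131 128 138 159] [145 131 124 121]
130 [183 185 185 173 138 105  98 100 107 119] [181 181 177 157 122 102  93  98 125 164] [130 103  96  99]
140 [183 185 185 174 138 105  98 100 120 149] [181 181 178 157 126 103  97  98 130 175] [132 104  97  99]
150 [182 184 186 177 154 133 127 122 140 173] [180 180 176 157 142 134 138 137 157 188] [148 133 133 129]
160 [181 183 185 177 159 141 128 117 116 127] [181 180 177 150 130 135 138 134 157 190] [144 138 133 125]
170 [181 182 184 177 157 136 127 119 112 116] [182 181 175 152 134 129 129 128 153 191] [146 133 128 123]
```

View pics/w3.png

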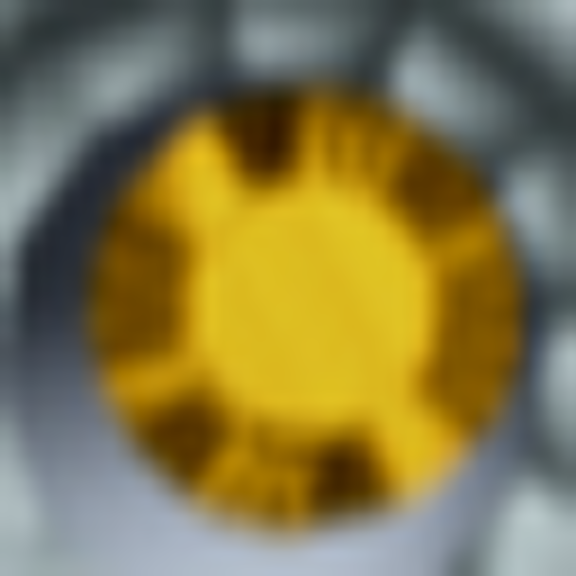

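Run:
```python
from h import *
c=cap('wrist'); im=c['image'].min(2)
m0=pix(c,[.5275,-.1635,.118]); print(m0,c['xyz'])
g=cv2.GaussianBlur(im,(3,3),0)
cr=im[int(m0[1])-34:int(m0[1])+34,int(m0[0])-34:int(m0[0])+34]
cl=cv2.createCLAHE(4,(4,4)).apply(cv2.resize(cr,(544,544),interpolation=cv2.INTER_CUBIC))
for rr,col in((19,0),(15,0)):
    for dz in (.118,):
        pts=np.array([pix(c,[.5275+rr/1000*np.cos(t),-.1635+rr/1000*np.sin(t),dz]) for t in np.linspace(0,6.28,60)])
        pts=(pts-[int(m0[0])-34,int(m0[1])-34]+.5)*8
        cv2.polylines(cl,[pts.astype(int).reshape(-1,1,2)],True,255 if rr==15 else 0,1)
cv2.imwrite('pics/w4.png',cl)
```

```text
[307.73113847 107.62420073] [ 0.52205455 -0.15804726  0.35031722]
```

View pics/w4.png

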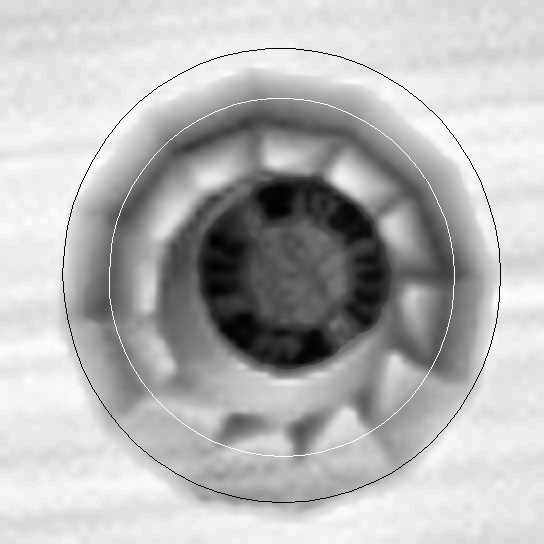

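Run:
```python
from h import *
go([.475,.1735,.25],[0,1])
```

```text
shift cm [12.29 33.11 -8.01] turn -0.0018471480381745398 q [ -17.1   10.3  101.4   -0.    68.3 -107. ] t 4.9
```

Call:
send_rows([
  {"fingers": 4.5,"dx": 0,"dy": 0,"dz": -5,"turn": 0},
  {"fingers": 4.5,"dx": 1.0,"dy": 2.5,"dz": -10,"turn": 0},
  {"fingers": 4.5,"dx": 3,"dy": 8,"dz": -11,"turn": 0},
  {"fingers": 4.5,"dx": 5,"dy": 13.5,"dz": -11,"turn": 0},
  {"fingers": 4.5,"dx": 7,"dy": 19,"dz": -11,"turn": 0},
  {"fingers": 4.5,"dx": 9,"dy": 24.5,"dz": -10,"turn": 0},
  {"fingers": 4.5,"dx": 11,"dy": 29.5,"dz": -9,"turn": 0},
  {"fingers": 4.5,"dx": 12.3,"dy": 33.1,"dz": -8,"turn": 0},
  {"fingers": 4.5,"dx": 12.3,"dy": 33.1,"dz": -8,"turn": 0},
  {"fingers": 4.5,"dx": 12.3,"dy": 33.1,"dz": -8,"turn": 0},
])

```text
time_s: 6.15
ee_pos: [0.4752, 0.173, 0.25]
eef_rot: [[-1.0, 0.001, 0.0], [0.001, 1.0, -0.001], [-0.0, -0.001, -1.0]]
wrist_force: [1.2, -0.1, 0.1]
gripper_width: 0.0448
finger_force: 0.0
```

Run:
```python
from h import *
go([.475,.1735,.141],[0,1])
```

```text
shift cm [ 0.02  0.06 10.9 ] turn -0.001315845059071119 q [ 17.2  -5.  108.8  -0.   76.2 -72.7] t 6.15
```

Call:
send_rows([
  {"fingers": 4.5,"dx": 0,"dy": 0.05,"dz": 4,"turn": 0},
  {"fingers": 4.5,"dx": 0,"dy": 0.05,"dz": 7,"turn": 0},
  {"fingers": 4.5,"dx": 0,"dy": 0.05,"dz": 9.5,"turn": 0},
  {"fingers": 4.5,"dx": 0,"dy": 0.05,"dz": 10.9,"turn": 0},
  {"fingers": 4.5,"dx": 0,"dy": 0.05,"dz": 10.9,"turn": 0},
  {"fingers": 1.0,"dx": 0,"dy": 0.05,"dz": 10.9,"turn": 0},
  {"fingers": 1.0,"dx": 0,"dy": 0.05,"dz": 10.9,"turn": 0},
  {"fingers": 1.0,"dx": 0,"dy": 0.05,"dz": 10.9,"turn": 0},
  {"fingers": 1.0,"dx": 0,"dy": 0.05,"dz": 10.9,"turn": 0},
  {"fingers": 1.0,"dx": 0,"dy": 0.05,"dz": 10.9,"turn": 0},
], squeeze=15)

```text
time_s: 7.4
ee_pos: [0.4749, 0.1739, 0.1409]
eef_rot: [[-1.0, 0.002, 0.0], [0.002, 1.0, 0.0], [-0.0, 0.0, -1.0]]
wrist_force: [-0.2, 0.4, 0.3]
gripper_width: 0.0101
finger_force: 0.0
```

Run:
```python
from h import *
c=cap('wrist','w5.png')
s=robot.read_state(); print(s['ee_pos'],s['gripper_width'],s['finger_force'],s['wrist_force'],s['wrist_torque'])
u=slice(180,480); cv2.imwrite('pics/w5c.png',cv2.resize(c['image'][170:340,200:460],None,fx=2.6,fy=2.6,interpolation=cv2.INTER_CUBIC)[:,:,::-1])
```

```text
[0.47485552 0.17392704 0.14084634] 0.010135158063086408 0.0 [ 0.57310754 -0.22660839  0.02355458] [0.04622245 0.01002482 0.00647776]
```

View pics/w5c.png

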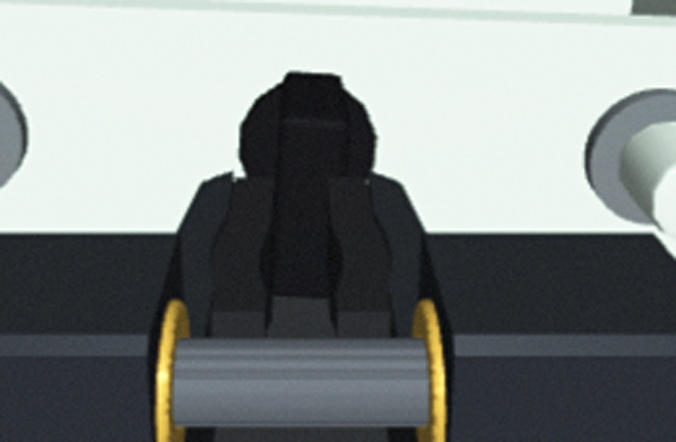

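The wing sits between the pads (crop px 315,210). The width reads 10.1 mm with no pad force, so I'll close further and see.

Call:
send_rows([
  {"fingers": 0.6,"dx": 0,"dy": 0,"dz": 0,"turn": 0},
  {"fingers": 0.3,"dx": 0,"dy": 0,"dz": 0,"turn": 0},
  {"fingers": 0,"dx": 0,"dy": 0,"dz": 0,"turn": 0},
  {"fingers": 0,"dx": 0,"dy": 0,"dz": 0,"turn": 0},
  {"fingers": 0,"dx": 0,"dy": 0,"dz": 0,"turn": 0},
  {"fingers": 0,"dx": 0,"dy": 0,"dz": 0,"turn": 0},
  {"fingers": 0,"dx": 0,"dy": 0,"dz": 0,"turn": 0},
  {"fingers": 0,"dx": 0,"dy": 0,"dz": 0,"turn": 0},
  {"fingers": 0,"dx": 0,"dy": 0,"dz": 0,"turn": 0},
  {"fingers": 0,"dx": 0,"dy": 0,"dz": 0,"turn": 0},
], squeeze=15)

```text
time_s: 8.7
ee_pos: [0.4749, 0.1739, 0.1408]
eef_rot: [[-1.0, 0.002, -0.0], [0.002, 1.0, 0.0], [0.0, 0.0, -1.0]]
wrist_force: [0.3, 1.1, 0.5]
gripper_width: 0.0002
finger_force: 0.0
```

Run:
```python
from h import *
c=cap('wrist','w6.png')
s=robot.read_state(); print(s['ee_pos'],s['gripper_width'],s['finger_force'],s['wrist_force'],s['wrist_torque'])
cv2.imwrite('pics/w6c.png',cv2.resize(c['image'][170:340,200:460],None,fx=2.6,fy=2.6,interpolation=cv2.INTER_CUBIC)[:,:,::-1]*1)
```

```text
[0.47491469 0.17385401 0.14083331] 0.0006276616417222778 0.0 [ 0.83938395  0.34399551 -0.31624906] [ 0.0325644  -0.00742061  0.05646747]
```

View pics/w6.png

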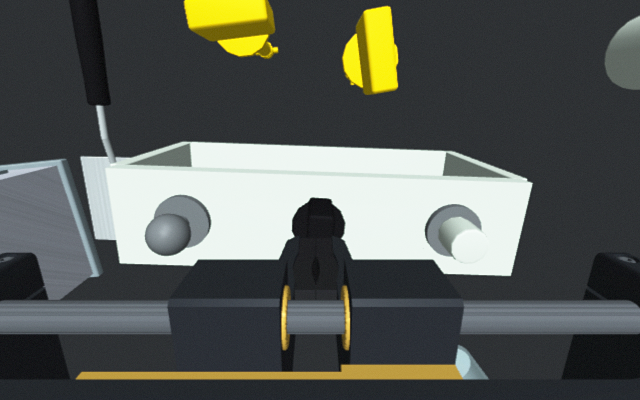

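Run:
```python
from h import *
c=cap('scene','s2.png'); s=robot.read_state(); t=s['ee_pos']
print(s['q'])
u,v=pix(c,t); print('tcp px',u,v,'30mm up',pix(c,t+[0,0,.03]),'wing top',pix(c,[.475,.174,.169]),'rack z.13',pix(c,[.475,.174,.13]))
x0,y0=int(u)-45,int(v)-60
a=cv2.resize(c['image'][y0:y0+95,x0:x0+90],None,fx=6,fy=6,interpolation=cv2.INTER_CUBIC)
for z in (0,.03):
    p=(pix(c,t+[0,0,z])-[x0,y0]+.5)*6; cv2.circle(a,tuple(p.astype(int)),4,(255,0,0) if z==0 else (0,255,0),1)
a=np.clip(a.astype(int)*2,0,255).astype(np.uint8)
cv2.imwrite('pics/s2c.png',a[:,:,::-1])
```

```text
[ 1.72861392e+01 -4.44499697e-01  1.16257095e+02  6.15302856e-04
  6.41858308e+01 -7.26094068e+01]
tcp px 410.70279538414013 193.42200776701722 30mm up [412.63242955 182.88074194] wing top [412.56573161 183.55611245] rack z.13 [410.07567893 197.15121336]
```

View pics/s2c.png

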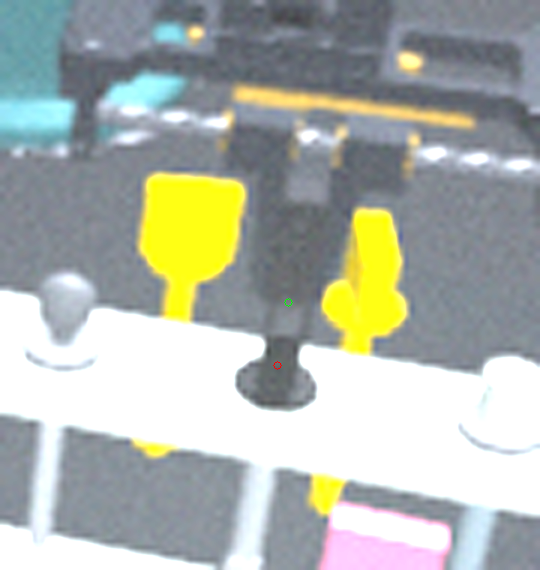

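The scene crop shows the fingertips at about (288,300), level with the wing top. They are ~3 cm above the reported TCP, and the wrist image's depth agrees. So nothing was gripped. I'll open and go ~3 cm lower.

Call:
send_rows([
  {"fingers": 4.5,"dx": 0,"dy": 0,"dz": 0,"turn": 0},
  {"fingers": 4.5,"dx": 0,"dy": 0,"dz": 0,"turn": 0},
  {"fingers": 4.5,"dx": 0,"dy": 0,"dz": 0,"turn": 0},
  {"fingers": 4.5,"dx": 0,"dy": 0,"dz": 0,"turn": 0},
  {"fingers": 4.5,"dx": 0,"dy": 0,"dz": 0.8,"turn": 0},
  {"fingers": 4.5,"dx": 0,"dy": 0,"dz": 1.6,"turn": 0},
  {"fingers": 4.5,"dx": 0,"dy": 0,"dz": 2.2,"turn": 0},
  {"fingers": 4.5,"dx": 0,"dy": 0,"dz": 2.6,"turn": 0},
  {"fingers": 4.5,"dx": 0,"dy": 0,"dz": 2.9,"turn": 0},
  {"fingers": 4.5,"dx": 0,"dy": 0,"dz": 2.9,"turn": 0},
], squeeze=15)

```text
time_s: 10.05
ee_pos: [0.4748, 0.1738, 0.1116]
eef_rot: [[-1.0, 0.002, -0.0], [0.002, 1.0, -0.0], [0.0, -0.0, -1.0]]
wrist_force: [-0.9, -0.8, -0.1]
gripper_width: 0.0452
finger_force: 0.0
```

Call:
send_rows([
  {"fingers": 2.5,"dx": 0,"dy": 0,"dz": 0,"turn": 0},
  {"fingers": 1.2,"dx": 0,"dy": 0,"dz": 0,"turn": 0},
  {"fingers": 0.5,"dx": 0,"dy": 0,"dz": 0,"turn": 0},
  {"fingers": 0.5,"dx": 0,"dy": 0,"dz": 0,"turn": 0},
  {"fingers": 0.5,"dx": 0,"dy": 0,"dz": 0,"turn": 0},
  {"fingers": 0.5,"dx": 0,"dy": 0,"dz": 0,"turn": 0},
  {"fingers": 0.5,"dx": 0,"dy": 0,"dz": 0,"turn": 0},
  {"fingers": 0.5,"dx": 0,"dy": 0,"dz": 0,"turn": 0},
  {"fingers": 0.5,"dx": 0,"dy": 0,"dz": 0,"turn": 0},
  {"fingers": 0.5,"dx": 0,"dy": 0,"dz": 0,"turn": 0},
], squeeze=15)

```text
time_s: 11.3
ee_pos: [0.475, 0.174, 0.112]
eef_rot: [[-1.0, 0.002, 0.0], [0.002, 1.0, 0.0], [-0.0, 0.0, -1.0]]
wrist_force: [-1.9, 1.8, 2.3]
gripper_width: 0.0141
finger_force: 15.0
```

Call:
send_rows([
  {"fingers": 0.5,"dx": 0,"dy": 0,"dz": -1,"turn": 0},
  {"fingers": 0.5,"dx": 0,"dy": 0,"dz": -3,"turn": 0},
  {"fingers": 0.5,"dx": 0,"dy": 0,"dz": -6,"turn": 0},
  {"fingers": 0.5,"dx": 0,"dy": 0,"dz": -9,"turn": 0},
  {"fingers": 0.5,"dx": 0,"dy": 0,"dz": -12,"turn": 0},
  {"fingers": 0.5,"dx": 0,"dy": 0,"dz": -15,"turn": 0},
  {"fingers": 0.5,"dx": 0,"dy": 0,"dz": -17.5,"turn": 0},
  {"fingers": 0.5,"dx": 0,"dy": 0,"dz": -19,"turn": 0},
  {"fingers": 0.5,"dx": 0,"dy": 0,"dz": -19,"turn": 0},
  {"fingers": 0.5,"dx": 0,"dy": 0,"dz": -19,"turn": 0},
], squeeze=25)

```text
time_s: 12.55
ee_pos: [0.4743, 0.1736, 0.3005]
eef_rot: [[-1.0, 0.002, -0.002], [0.002, 1.0, -0.001], [0.002, -0.001, -1.0]]
wrist_force: [0.3, 0.1, -1.2]
gripper_width: 0.0139
finger_force: 25.0
```

Run:
```python
from h import *
s=robot.read_state(); print(s['ee_pos'],s['gripper_width'],s['finger_force'],s['wrist_force'],s['wrist_torque'],s['q'])
for n in('scene','top','wrist'):
    c=cap(n,n+'3.png')
    for q in ['probe','probe_head','probe_lugs']:
        for r in recognise(n,q)[:4]:
            w=world(c,r['centre']); print(n,q,round(r['conf'],2),np.round(w,3),np.round(pix(c,w)))
    print('expected tip px',pix(c,s['ee_pos']-[0,0,.088]))
go([.5285,-.164,.30],[-.09,1])
```

```text
[0.47426807 0.17359512 0.3004665 ] 0.013864196763663036 24.994794046506286 [ 0.26585494  0.07654366 -1.21961801] [ 0.03007157  0.01616497 -0.02856525] [ 1.72825469e+01 -6.11292660e+00  1.04630816e+02 -6.16480499e-03
  8.16038816e+01 -7.26094303e+01]
scene probe 0.8 [0.481 0.169 0.318] [421. 126.]
scene probe 0.75 [0.367 0.129 0.123] [396. 172.]
scene probe 0.74 [0.385 0.204 0.12 ] [425. 182.]
scene probe 0.64 [ 0.408 -0.375  0.084] [215. 165.]
scene probe_head 0.96 [0.481 0.175 0.323] [424. 124.]
scene probe_head 0.78 [0.365 0.126 0.127] [395. 171.]
scene probe_head 0.75 [0.574 0.222 0.121] [428. 231.]
scene probe_head 0.65 [ 0.583 -0.15   0.091] [266. 214.]
scene probe_lugs 0.77 [0.48  0.178 0.317] [425. 126.]
scene probe_lugs 0.68 [0.384 0.214 0.12 ] [429. 182.]
scene probe_lugs 0.67 [0.37  0.133 0.123] [397. 173.]
scene probe_lugs 0.65 [0.57  0.221 0.114] [427. 232.]
expected tip px [415.3323989  167.37792805]
top probe 0.49 [0.377 0.207 0.138] [223. 272.]
top probe 0.44 [0.359 0.127 0.135] [254. 278.]
top probe_head 0.71 [0.38  0.2   0.139] [226. 271.]
top probe_head 0.45 [0.362 
[... 248 characters left out ...]
29 0.137] [270.  58.]
wrist probe 0.63 [0.467 0.171 0.358] [310. 263.]
wrist probe 0.57 [0.374 0.205 0.143] [347.  73.]
wrist probe_head 0.87 [0.377 0.202 0.14 ] [345.  76.]
wrist probe_head 0.76 [0.36  0.134 0.14 ] [275.  57.]
wrist probe_head 0.74 [0.555 0.225 0.115] [358. 232.]
wrist probe_head 0.58 [0.466 0.172 0.362] [312. 267.]
wrist probe_lugs 0.88 [0.557 0.23  0.109] [361. 232.]
wrist probe_lugs 0.8 [0.468 0.177 0.357] [324. 266.]
wrist probe_lugs 0.74 [0.36  0.131 0.143] [272.  57.]
wrist probe_lugs 0.65 [0.377 0.204 0.142] [347.  76.]
expected tip px [315.646769   189.71314438]
shift cm [ -5.42 -33.78   0.18] turn -0.09149174529728521 q [ 17.3  -6.1 104.5  -0.   81.6 -72.6] t 13.15
```

Call:
send_rows([
  {"fingers": 0.5,"dx": -0.5,"dy": -2.5,"dz": 0,"turn": 0},
  {"fingers": 0.5,"dx": -1.3,"dy": -7,"dz": 0,"turn": -0.1},
  {"fingers": 0.5,"dx": -2.1,"dy": -12,"dz": 0,"turn": -0.2},
  {"fingers": 0.5,"dx": -3,"dy": -17,"dz": 0,"turn": -0.3},
  {"fingers": 0.5,"dx": -3.8,"dy": -22,"dz": 0,"turn": -0.4},
  {"fingers": 0.5,"dx": -4.6,"dy": -27,"dz": 0,"turn": -0.5},
  {"fingers": 0.5,"dx": -5.2,"dy": -31.5,"dz": 0,"turn": -0.57},
  {"fingers": 0.5,"dx": -5.4,"dy": -33.8,"dz": 0,"turn": -0.57},
  {"fingers": 0.5,"dx": -5.4,"dy": -33.8,"dz": 0,"turn": -0.57},
  {"fingers": 0.5,"dx": -5.4,"dy": -33.8,"dz": 0,"turn": -0.57},
])

```text
time_s: 14.4
ee_pos: [0.5282, -0.1636, 0.3018]
eef_rot: [[-0.843, -0.538, -0.0], [-0.538, 0.843, 0.001], [-0.0, 0.001, -1.0]]
wrist_force: [0.2, 0.6, -1.8]
gripper_width: 0.0138
finger_force: 25.0
```

Run:
```python
from h import *
s=robot.read_state(); print(s['ee_pos'],np.round(s['q'],1),s['wrist_force'],s['wrist_torque'])
c=cap('wrist','wrist4.png'); a=c['image'].astype(int); b=cv2.imread('pics/wrist3.png')[:,:,::-1].astype(int)
d=np.abs(a-b).max(2)
print('exp tip',pix(c,s['ee_pos']-[0,0,.088]))
for v in range(176,250,4): print(v,''.join('#' if x<14 else '.' for x in d[v,285:350]))
for n in ('scene','top'):
    c=cap(n,n+'4.png')
    for q in ['probe_head','probe','probe_lugs','well_mouth']:
        for r in recognise(n,q)[:2]:
            w=world(c,r['centre']); print(n,q,round(r['conf'],2),np.round(w,3),np.round(pix(c,w)))
```

```text
[ 0.52821514 -0.16364456  0.30175475] [ -19.8   -0.8   99.5    0.    81.3 -142.4] [ 0.1778778   0.63716604 -1.75819308] [-0.00711454  0.01314842 -0.00634303]
exp tip [315.08573424 190.65379412]
176 ###.###########.......#......................##.....#######...###
180 ###################........##............##############.....#####
184 ###########################...##.#.##############.#############..
188 ########################......#########################.########.
192 ..#####################.........#################.###########.#.#
196 ...##......#########.#..........####...##################..#.####
200 .......................#........####.............................
204 ...............................#####.............................
208 #......................#.......#####.............................
212 #########.......................####.............................
216 ##########################################.......................
220 ##############################################...................
224 ###################################################...........
[... 451 characters left out ...]
4 0.221 0.118] [427. 232.]
scene probe_head 0.64 [ 0.536 -0.158  0.322] [263. 116.]
scene probe 0.8 [0.573 0.222 0.118] [428. 231.]
scene probe 0.72 [0.368 0.129 0.122] [396. 173.]
scene probe_lugs 0.89 [0.569 0.222 0.112] [428. 232.]
scene probe_lugs 0.84 [0.366 0.132 0.124] [397. 172.]
scene well_mouth 0.8 [ 0.583 -0.151  0.096] [265. 212.]
top probe_head 0.56 [0.379 0.201 0.139] [225. 271.]
top probe_head 0.5 [0.36  0.133 0.146] [251. 278.]
top probe 0.45 [0.359 0.13  0.145] [253. 279.]
top probe 0.43 [0.376 0.205 0.144] [223. 272.]
top probe_lugs 0.66 [0.563 0.22  0.135] [220. 201.]
top probe_lugs 0.56 [0.357 0.131 0.145] [252. 279.]
top well_mouth 0.72 [ 0.506 -0.172  0.112] [368. 222.]
```

Run:
```python
from h import *
a=cv2.imread('pics/wrist4.png',0); b=cv2.imread('pics/wrist3.png',0)
for v in range(180,216,2): print(v,' '.join('%3d'%x for x in a[v,296:338:1]))
print()
for v in range(180,216,3): print(v,' '.join('%3d'%x for x in b[v,296:338:1]))
```

```text
180 233 233 234 235 235 236 237 233 225 212 207 210 214 215 215 214 212 208 202 194 185 189 191 192 193 191 178 179 193 219 234 235 235 235 233 233 232 232 233 236 236 237
182 236 235 233 234 232 233 234 236 236 234 227 215 213 210 211 211 199 153 166 187 197 192 178 177 211 212 218 226 230 232 232 232 232 231 233 234 234 234 234 234 232 230
184 236 236 237 236 236 235 234 233 233 234 233 234 235 235 235 231 217 146 174 210 220 217 200 204 236 236 235 235 233 233 232 232 233 232 232 232 231 231 231 234 233 234
186 234 234 234 235 236 236 235 235 236 234 234 233 234 234 235 222 168 129 172 206 216 213 203 215 232 234 233 234 234 235 235 234 233 232 231 231 232 231 231 231 231 231
188 233 233 233 233 235 234 236 235 236 236 236 236 236 223 165 137 128 184 214 219 211 201 190 206 191 207 232 235 234 233 232 233 233 234 234 234 233 232 232 232 232 232
190 232 232 232 234 232 233 234 232 234 235 236 236 231 197 184 209 221 232 209 212 219 219 226 229 223 211 214 233 235 235 234 233 234 232 232 233 234 234 235 233 233 232
192 231 232 232 232 233 232 232 233 232 233 233 225 173 160 197 200 
[... 3360 characters left out ...]
  44  44  42
204  47  48  47  47  49  46  46  46  47  47  47  58  95 130 143 156 162 167 174 178 179 179 173 170 164 151 138 106  52  46  48  48  47  50  47  46  46  50  46  49  46  48
207  46  47  51  49  46  48  50  46  47  49  48  70 113 134 149 159 163 168 173 179 181 175 175 172 165 153 142 113  55  46  46  48  47  48  48  47  47  49  46  48  44  50
210  48  50  49  47  48  48  47  50  49  48  50  80 123 137 148 161 165 169 176 177 182 178 176 173 165 155 148 120  65  49  49  46  49  48  49  50  49  49  50  49  44  48
213  50  48  48  49  48  46  50  48  43  45  50  76 121 131 143 153 154 160 167 167 170 172 169 163 159 150 137 119  72  47  45  43  50  47  49  48  48  49  47  48  45  46
```

Run:
```python
from h import *
go([.5268,-.1651,.225])
```

```text
shift cm [ 0.18 -0.01  7.68] turn None q [ -19.8   -0.8   99.4   -0.    81.3 -142.4] t 14.95
```

Call:
send_rows([
  {"fingers": 0.5,"dx": 0.1,"dy": 0,"dz": 2,"turn": 0},
  {"fingers": 0.5,"dx": 0.2,"dy": 0,"dz": 4,"turn": 0},
  {"fingers": 0.5,"dx": 0.2,"dy": 0,"dz": 6,"turn": 0},
  {"fingers": 0.5,"dx": 0.2,"dy": 0,"dz": 7.2,"turn": 0},
  {"fingers": 0.5,"dx": 0.2,"dy": 0,"dz": 7.7,"turn": 0},
  {"fingers": 0.5,"dx": 0.2,"dy": 0,"dz": 7.7,"turn": 0},
  {"fingers": 0.5,"dx": 0.2,"dy": 0,"dz": 7.7,"turn": 0},
  {"fingers": 0.5,"dx": 0.2,"dy": 0,"dz": 7.7,"turn": 0},
  {"fingers": 0.5,"dx": 0.2,"dy": 0,"dz": 7.7,"turn": 0},
  {"fingers": 0.5,"dx": 0.2,"dy": 0,"dz": 7.7,"turn": 0},
])

```text
time_s: 16.2
ee_pos: [0.5267, -0.1654, 0.2251]
eef_rot: [[-0.843, -0.538, 0.0], [-0.538, 0.843, -0.0], [-0.0, -0.0, -1.0]]
wrist_force: [0.3, -0.3, -1.4]
gripper_width: 0.0141
finger_force: 25.0
```

Run:
```python
from h import *
s=robot.read_state(); print(s['ee_pos'],s['wrist_force'])
f=[cap('wrist') for _ in range(4)]; c=f[-1]; im=np.mean([x['image'] for x in f],0).min(2)
M=np.array([.5285,-.164]); print('mouth px',pix(c,[*M,.118]))
# radial profiles about the estimated mouth at z=.118 and base .110, in tool -> camera-near directions
R=s['eef_rot']
for a in range(-100,101,20):
    d=R@np.array([np.cos(np.radians(a)),np.sin(np.radians(a)),0])
    row=[]
    for r in range(10,27):
        p=pix(c,[*(M+d[:2]*r/1000),.118]); row.append(int(cv2.getRectSubPix(im.astype(np.float32),(1,1),(float(p[0]),float(p[1])))[0,0]))
    print(a,row)
np.save('im5.npy',im)
print('exp tip',pix(c,s['ee_pos']-[0,0,.088]),c['xyz'])
```

```text
[ 0.52669376 -0.16535574  0.22506941] [ 0.34667768 -0.29976881 -1.35579668]
mouth px [315.28665706 187.55585269]
-100 [200, 199, 203, 209, 209, 206, 209, 213, 219, 234, 240, 241, 241, 241, 239, 239, 238]
-80 [192, 192, 197, 190, 176, 172, 183, 196, 216, 237, 241, 240, 239, 239, 238, 237, 238]
-60 [200, 192, 184, 178, 157, 139, 155, 178, 197, 205, 226, 237, 238, 237, 237, 237, 237]
-40 [205, 203, 196, 176, 145, 135, 158, 184, 203, 198, 226, 239, 240, 240, 241, 241, 240]
-20 [204, 203, 181, 162, 125, 117, 150, 186, 205, 196, 218, 240, 240, 239, 239, 240, 241]
0 [189, 129, 107, 165, 127, 106, 136, 170, 199, 198, 223, 239, 240, 239, 239, 239, 238]
20 [150, 113, 100, 122, 109, 111, 146, 181, 197, 180, 205, 238, 239, 239, 237, 237, 237]
40 [117, 110, 126, 140, 110, 122, 154, 187, 207, 213, 234, 239, 238, 239, 237, 236, 237]
60 [105, 135, 169, 155, 122, 123, 153, 186, 217, 230, 238, 239, 239, 238, 238, 238, 238]
80 [119, 145, 140, 123, 115, 123, 156, 193, 226, 239, 240, 239, 239, 240, 240, 239, 237]
100 [115, 142, 153, 135, 118, 128, 158, 190, 223, 238, 239, 238, 238, 237, 236, 236, 235]
exp tip [315.06851319 190.79867174] [ 0.46300669 -0.20548578  0.40511811]
```

Call:
send_rows([
  {"fingers": 0.5,"dx": 0,"dy": -0.05,"dz": 1,"turn": 0},
  {"fingers": 0.5,"dx": 0,"dy": -0.05,"dz": 1.8,"turn": 0},
  {"fingers": 0.5,"dx": 0,"dy": -0.05,"dz": 2.2,"turn": 0},
  {"fingers": 0.5,"dx": 0,"dy": -0.05,"dz": 2.5,"turn": 0},
  {"fingers": 0.5,"dx": 0,"dy": -0.05,"dz": 2.7,"turn": 0},
  {"fingers": 0.5,"dx": 0,"dy": -0.05,"dz": 2.9,"turn": 0},
  {"fingers": 0.5,"dx": 0,"dy": -0.05,"dz": 3.0,"turn": 0},
  {"fingers": 0.5,"dx": 0,"dy": -0.05,"dz": 3.1,"turn": 0},
  {"fingers": 0.5,"dx": 0,"dy": -0.05,"dz": 3.2,"turn": 0},
  {"fingers": 0.5,"dx": 0,"dy": -0.05,"dz": 3.2,"turn": 0},
], squeeze=12)

```text
time_s: 17.65
ee_pos: [0.527, -0.1657, 0.1928]
eef_rot: [[-0.843, -0.538, 0.0], [-0.538, 0.843, 0.0], [-0.0, -0.0, -1.0]]
wrist_force: [0.5, 0.1, -0.7]
gripper_width: 0.014
finger_force: 12.0
```

```bash
cat > st.py <<'E'
from h import *
s=robot.read_state(); R=s['eef_rot']
print(np.round(s['ee_pos'],4),'q6',round(s['q'][5],1),'F tool',np.round(R.T@s['wrist_force'],2),'T tool',np.round(R.T@s['wrist_torque'],3),s['finger_force'],'t',s['time_s'])
E
python3 st.py
```

```text
[ 0.527  -0.1657  0.1928] q6 -142.6 F tool [-0.53 -0.17  0.68] T tool [ 0.063 -0.308 -0.016] 11.997281330404803 t 17.65
```

Call:
send_rows([
  {"fingers": 0.5,"dx": -0.05,"dy": 0,"dz": -0.2,"turn": 0},
  {"fingers": 0.5,"dx": -0.1,"dy": 0,"dz": -0.2,"turn": 0},
  {"fingers": 0.5,"dx": -0.1,"dy": 0,"dz": 0,"turn": 0},
  {"fingers": 0.5,"dx": -0.1,"dy": 0,"dz": 0.2,"turn": 0},
  {"fingers": 0.5,"dx": -0.1,"dy": 0,"dz": 0.3,"turn": 0},
  {"fingers": 0.5,"dx": -0.1,"dy": 0,"dz": 0.4,"turn": 0},
  {"fingers": 0.5,"dx": -0.1,"dy": 0,"dz": 0.5,"turn": 0},
  {"fingers": 0.5,"dx": -0.1,"dy": 0,"dz": 0.5,"turn": 0},
  {"fingers": 0.5,"dx": -0.1,"dy": 0,"dz": 0.5,"turn": 0},
  {"fingers": 0.5,"dx": -0.1,"dy": 0,"dz": 0.5,"turn": 0},
])

```text
time_s: 18.9
ee_pos: [0.5278, -0.1652, 0.1879]
eef_rot: [[-0.843, -0.538, 0.0], [-0.538, 0.843, -0.0], [-0.0, -0.0, -1.0]]
wrist_force: [-0.8, -1.3, -1.7]
gripper_width: 0.0138
finger_force: 12.0
```

```bash
python3 st.py
```

```text
[ 0.5278 -0.1652  0.1879] q6 -142.5 F tool [ 1.36 -0.65  1.72] T tool [-0.061 -0.071 -0.024] 11.997685278765857 t 18.9
```

Call:
send_rows([
  {"fingers": 0.5,"dx": -0.02,"dy": 0,"dz": 0.5,"turn": 0},
  {"fingers": 0.5,"dx": -0.02,"dy": 0,"dz": 1.0,"turn": 0},
  {"fingers": 0.5,"dx": -0.02,"dy": 0,"dz": 1.5,"turn": 0},
  {"fingers": 0.5,"dx": -0.02,"dy": 0,"dz": 2.0,"turn": 0},
  {"fingers": 0.5,"dx": -0.02,"dy": 0,"dz": 2.5,"turn": 0},
  {"fingers": 0.5,"dx": -0.02,"dy": 0,"dz": 3.0,"turn": 0},
  {"fingers": 0.5,"dx": -0.02,"dy": 0,"dz": 3.5,"turn": 0},
  {"fingers": 0.5,"dx": -0.02,"dy": 0,"dz": 4.0,"turn": 0},
  {"fingers": 0.5,"dx": -0.02,"dy": 0,"dz": 4.0,"turn": 0},
  {"fingers": 0.5,"dx": -0.02,"dy": 0,"dz": 4.0,"turn": 0},
])

```text
time_s: 20.15
ee_pos: [0.528, -0.1651, 0.1479]
eef_rot: [[-0.843, -0.538, 0.0], [-0.538, 0.843, -0.0], [-0.0, -0.0, -1.0]]
wrist_force: [0.5, -0.2, -1.3]
gripper_width: 0.0138
finger_force: 12.0
```

```bash
python3 st.py
```

```text
[ 0.528  -0.1651  0.1479] q6 -142.5 F tool [-0.27 -0.45  1.34] T tool [-0.057 -0.043 -0.025] 11.9976244418649 t 20.15
```

Call:
send_rows([
  {"fingers": 0.5,"dx": 0,"dy": 0,"dz": 0.5,"turn": 0},
  {"fingers": 0.5,"dx": 0,"dy": 0,"dz": 1.0,"turn": 0},
  {"fingers": 0.5,"dx": 0,"dy": 0,"dz": 1.5,"turn": 0},
  {"fingers": 0.5,"dx": 0,"dy": 0,"dz": 1.9,"turn": 0},
  {"fingers": 0.5,"dx": 0,"dy": 0,"dz": 2.2,"turn": 0},
  {"fingers": 0.5,"dx": 0,"dy": 0,"dz": 2.5,"turn": 0},
  {"fingers": 0.5,"dx": 0,"dy": 0,"dz": 2.7,"turn": 0},
  {"fingers": 0.5,"dx": 0,"dy": 0,"dz": 2.8,"turn": 0},
  {"fingers": 0.5,"dx": 0,"dy": 0,"dz": 2.8,"turn": 0},
  {"fingers": 0.5,"dx": 0,"dy": 0,"dz": 2.8,"turn": 0},
])

```text
time_s: 21.4
ee_pos: [0.528, -0.1652, 0.12]
eef_rot: [[-0.843, -0.538, 0.0], [-0.538, 0.843, -0.0], [-0.0, -0.0, -1.0]]
wrist_force: [-1.1, 0.4, -1.9]
gripper_width: 0.0137
finger_force: 12.0
```

```bash
python3 st.py
```

```text
[ 0.528  -0.1652  0.12  ] q6 -142.5 F tool [0.67 0.92 1.89] T tool [-0.11  -0.032  0.002] 11.997701572836377 t 21.4
```

Call:
send_rows([
  {"fingers": 0.5,"dx": 0,"dy": 0,"dz": 0.1,"turn": 0},
  {"fingers": 0.5,"dx": 0,"dy": 0,"dz": 0.2,"turn": 0},
  {"fingers": 0.5,"dx": 0,"dy": 0,"dz": 0.25,"turn": 0},
  {"fingers": 0.5,"dx": 0,"dy": 0,"dz": 0.3,"turn": 0},
  {"fingers": 0.5,"dx": 0,"dy": 0,"dz": 0.35,"turn": 0},
  {"fingers": 0.5,"dx": 0,"dy": 0,"dz": 0.4,"turn": 0},
  {"fingers": 0.5,"dx": 0,"dy": 0,"dz": 0.45,"turn": 0},
  {"fingers": 0.5,"dx": 0,"dy": 0,"dz": 0.5,"turn": 0},
  {"fingers": 0.5,"dx": 0,"dy": 0,"dz": 0.5,"turn": 0},
  {"fingers": 0.5,"dx": 0,"dy": 0,"dz": 0.5,"turn": 0},
])

```text
time_s: 22.65
ee_pos: [0.5279, -0.1651, 0.1148]
eef_rot: [[-0.843, -0.538, 0.0], [-0.538, 0.843, -0.0], [0.0, -0.0, -1.0]]
wrist_force: [0.1, 0.4, -2.0]
gripper_width: 0.0139
finger_force: 12.0
```

```bash
python3 st.py
```

```text
[ 0.5279 -0.1651  0.1148] q6 -142.5 F tool [-0.3   0.26  2.04] T tool [-0.132 -0.045 -0.02 ] 11.997716434998438 t 22.65
```

Call:
send_rows([
  {"fingers": 0.5,"dx": 0,"dy": 0,"dz": 0.04,"turn": 0},
  {"fingers": 0.5,"dx": 0,"dy": 0,"dz": 0.08,"turn": 0},
  {"fingers": 0.5,"dx": 0,"dy": 0,"dz": 0.12,"turn": 0},
  {"fingers": 0.5,"dx": 0,"dy": 0,"dz": 0.16,"turn": 0},
  {"fingers": 0.5,"dx": 0,"dy": 0,"dz": 0.2,"turn": 0},
  {"fingers": 0.5,"dx": 0,"dy": 0,"dz": 0.24,"turn": 0},
  {"fingers": 0.5,"dx": 0,"dy": 0,"dz": 0.28,"turn": 0},
  {"fingers": 0.5,"dx": 0,"dy": 0,"dz": 0.3,"turn": 0},
  {"fingers": 0.5,"dx": 0,"dy": 0,"dz": 0.3,"turn": 0},
  {"fingers": 0.5,"dx": 0,"dy": 0,"dz": 0.3,"turn": 0},
])

```text
time_s: 23.9
ee_pos: [0.5279, -0.1651, 0.1118]
eef_rot: [[-0.843, -0.538, 0.0], [-0.538, 0.843, -0.0], [-0.0, -0.0, -1.0]]
wrist_force: [0.7, -0.4, -1.3]
gripper_width: 0.0138
finger_force: 12.0
```

```bash
python3 st.py
```

```text
[ 0.5279 -0.1651  0.1118] q6 -142.5 F tool [-0.36 -0.75  1.32] T tool [-0.093 -0.022 -0.032] 11.997621015761979 t 23.9
```

Call:
send_rows([
  {"fingers": 0.5,"dx": 0,"dy": 0,"dz": 0.05,"turn": 0},
  {"fingers": 0.5,"dx": 0,"dy": 0,"dz": 0.1,"turn": 0},
  {"fingers": 0.5,"dx": 0,"dy": 0,"dz": 0.15,"turn": 0},
  {"fingers": 0.5,"dx": 0,"dy": 0,"dz": 0.2,"turn": 0},
  {"fingers": 0.5,"dx": 0,"dy": 0,"dz": 0.25,"turn": 0},
  {"fingers": 0.5,"dx": 0,"dy": 0,"dz": 0.3,"turn": 0},
  {"fingers": 0.5,"dx": 0,"dy": 0,"dz": 0.35,"turn": 0},
  {"fingers": 0.5,"dx": 0,"dy": 0,"dz": 0.4,"turn": 0},
  {"fingers": 0.5,"dx": 0,"dy": 0,"dz": 0.4,"turn": 0},
  {"fingers": 0.5,"dx": 0,"dy": 0,"dz": 0.4,"turn": 0},
])

```text
time_s: 25.15
ee_pos: [0.5279, -0.1651, 0.1078]
eef_rot: [[-0.843, -0.538, -0.0], [-0.538, 0.843, 0.0], [0.0, 0.0, -1.0]]
wrist_force: [0.5, -0.6, -0.9]
gripper_width: 0.0141
finger_force: 12.0
```

```bash
python3 st.py
```

```text
[ 0.5279 -0.1651  0.1078] q6 -142.5 F tool [-0.09 -0.76  0.91] T tool [-0.086  0.003 -0.053] 11.997699000639841 t 25.15
```

Call:
send_rows([
  {"fingers": 0.5,"dx": 0,"dy": 0,"dz": 0.02,"turn": 0},
  {"fingers": 0.5,"dx": 0,"dy": 0,"dz": 0.04,"turn": 0},
  {"fingers": 0.5,"dx": 0,"dy": 0,"dz": 0.06,"turn": 0},
  {"fingers": 0.5,"dx": 0,"dy": 0,"dz": 0.08,"turn": 0},
  {"fingers": 0.5,"dx": 0,"dy": 0,"dz": 0.1,"turn": 0},
  {"fingers": 0.5,"dx": 0,"dy": 0,"dz": 0.12,"turn": 0},
  {"fingers": 0.5,"dx": 0,"dy": 0,"dz": 0.14,"turn": 0},
  {"fingers": 0.5,"dx": 0,"dy": 0,"dz": 0.16,"turn": 0},
  {"fingers": 0.5,"dx": 0,"dy": 0,"dz": 0.16,"turn": 0},
  {"fingers": 0.5,"dx": 0,"dy": 0,"dz": 0.16,"turn": 0},
])

```text
time_s: 26.4
ee_pos: [0.5282, -0.1652, 0.1067]
eef_rot: [[-0.843, -0.538, 0.001], [-0.538, 0.843, -0.0], [-0.0, -0.001, -1.0]]
wrist_force: [-0.3, -0.0, 3.5]
gripper_width: 0.0138
finger_force: 12.0
```

```bash
python3 st.py
```

```text
[ 0.5282 -0.1652  0.1067] q6 -142.5 F tool [ 0.22  0.12 -3.52] T tool [-0.238  0.109 -0.006] 12.003491462819511 t 26.4
```

The lugs dropped through the gaps on the first try, and the floor is felt at 99 mm (5 N). Now I'll screw clockwise, following the lead.

Call:
send_rows([
  {"fingers": 0.5,"dx": 0,"dy": 0.007,"dz": 0.02,"turn": 0.07},
  {"fingers": 0.5,"dx": 0,"dy": 0.014,"dz": 0.045,"turn": 0.14},
  {"fingers": 0.5,"dx": -0.002,"dy": 0.021,"dz": 0.07,"turn": 0.21},
  {"fingers": 0.5,"dx": -0.004,"dy": 0.028,"dz": 0.1,"turn": 0.28},
  {"fingers": 0.5,"dx": -0.006,"dy": 0.034,"dz": 0.125,"turn": 0.35},
  {"fingers": 0.5,"dx": -0.009,"dy": 0.041,"dz": 0.15,"turn": 0.42},
  {"fingers": 0.5,"dx": -0.012,"dy": 0.047,"dz": 0.175,"turn": 0.49},
  {"fingers": 0.5,"dx": -0.015,"dy": 0.053,"dz": 0.2,"turn": 0.56},
  {"fingers": 0.5,"dx": -0.015,"dy": 0.053,"dz": 0.2,"turn": 0.56},
  {"fingers": 0.5,"dx": -0.015,"dy": 0.053,"dz": 0.2,"turn": 0.56},
])

```text
time_s: 27.65
ee_pos: [0.5284, -0.1647, 0.1048]
eef_rot: [[-1.0, -0.009, 0.001], [-0.009, 1.0, -0.0], [-0.001, -0.0, -1.0]]
wrist_force: [1.5, 1.6, 5.4]
gripper_width: 0.0137
finger_force: 12.0
```

```bash
python3 st.py
```

```text
[ 0.5284 -0.1647  0.1048] q6 -110.4 F tool [-1.57  1.55 -5.39] T tool [-0.253 -0.097 -0.009] 12.009132483872236 t 27.65
```

Call:
send_rows([
  {"fingers": 0.5,"dx": 0,"dy": 0.007,"dz": 0.025,"turn": 0.08},
  {"fingers": 0.5,"dx": -0.001,"dy": 0.014,"dz": 0.055,"turn": 0.16},
  {"fingers": 0.5,"dx": -0.003,"dy": 0.023,"dz": 0.085,"turn": 0.24},
  {"fingers": 0.5,"dx": -0.005,"dy": 0.031,"dz": 0.115,"turn": 0.32},
  {"fingers": 0.5,"dx": -0.008,"dy": 0.039,"dz": 0.145,"turn": 0.4},
  {"fingers": 0.5,"dx": -0.011,"dy": 0.046,"dz": 0.175,"turn": 0.48},
  {"fingers": 0.5,"dx": -0.015,"dy": 0.053,"dz": 0.205,"turn": 0.56},
  {"fingers": 0.5,"dx": -0.02,"dy": 0.06,"dz": 0.235,"turn": 0.64},
  {"fingers": 0.5,"dx": -0.022,"dy": 0.063,"dz": 0.25,"turn": 0.68},
  {"fingers": 0.5,"dx": -0.022,"dy": 0.063,"dz": 0.25,"turn": 0.68},
])

```text
time_s: 28.9
ee_pos: [0.5286, -0.1638, 0.1023]
eef_rot: [[-0.783, 0.622, 0.001], [0.622, 0.783, 0.0], [-0.001, 0.001, -1.0]]
wrist_force: [1.1, 1.3, 5.4]
gripper_width: 0.0143
finger_force: 12.0
```

```bash
python3 st.py
```

```text
[ 0.5286 -0.1638  0.1023] q6 -71.4 F tool [-0.    1.71 -5.45] T tool [-0.352  0.167  0.058] 12.022486749465315 t 28.9
```

Call:
send_rows([
  {"fingers": 0.5,"dx": 0,"dy": 0.003,"dz": 0.01,"turn": 0.03},
  {"fingers": 0.5,"dx": 0,"dy": 0.006,"dz": 0.02,"turn": 0.06},
  {"fingers": 0.5,"dx": 0,"dy": 0.009,"dz": 0.03,"turn": 0.09},
  {"fingers": 0.5,"dx": -0.001,"dy": 0.011,"dz": 0.04,"turn": 0.11},
  {"fingers": 0.5,"dx": -0.001,"dy": 0.012,"dz": 0.04,"turn": 0.12},
  {"fingers": 0.5,"dx": -0.001,"dy": 0.013,"dz": 0.04,"turn": 0.13},
  {"fingers": 0.5,"dx": -0.001,"dy": 0.014,"dz": 0.04,"turn": 0.14},
  {"fingers": 0.5,"dx": -0.001,"dy": 0.014,"dz": 0.04,"turn": 0.14},
  {"fingers": 0.5,"dx": -0.001,"dy": 0.014,"dz": 0.04,"turn": 0.14},
  {"fingers": 0.5,"dx": -0.001,"dy": 0.014,"dz": 0.04,"turn": 0.14},
])

```text
time_s: 30.15
ee_pos: [0.5287, -0.1637, 0.1018]
eef_rot: [[-0.689, 0.725, 0.001], [0.725, 0.689, 0.0], [-0.001, 0.001, -1.0]]
wrist_force: [1.2, 1.7, 5.0]
gripper_width: 0.0137
finger_force: 12.0
```

```bash
python3 st.py
```

```text
[ 0.5287 -0.1637  0.1018] q6 -63.3 F tool [ 0.39  2.06 -5.01] T tool [-0.431  0.157  0.007] 12.03380340244621 t 30.15
```

Call:
send_rows([
  {"fingers": 0.5,"dx": 0,"dy": 0.001,"dz": 0.005,"turn": 0.015},
  {"fingers": 0.5,"dx": 0,"dy": 0.002,"dz": 0.01,"turn": 0.03},
  {"fingers": 0.5,"dx": 0,"dy": 0.003,"dz": 0.015,"turn": 0.04},
  {"fingers": 0.5,"dx": 0,"dy": 0.004,"dz": 0.015,"turn": 0.05},
  {"fingers": 0.5,"dx": 0,"dy": 0.005,"dz": 0.015,"turn": 0.06},
  {"fingers": 0.5,"dx": 0,"dy": 0.006,"dz": 0.015,"turn": 0.07},
  {"fingers": 0.5,"dx": 0,"dy": 0.007,"dz": 0.015,"turn": 0.08},
  {"fingers": 0.5,"dx": 0,"dy": 0.007,"dz": 0.015,"turn": 0.08},
  {"fingers": 0.5,"dx": 0,"dy": 0.007,"dz": 0.015,"turn": 0.08},
  {"fingers": 0.5,"dx": 0,"dy": 0.007,"dz": 0.015,"turn": 0.08},
])

```text
time_s: 31.4
ee_pos: [0.5287, -0.1637, 0.1016]
eef_rot: [[-0.628, 0.778, 0.001], [0.778, 0.628, 0.0], [-0.001, 0.001, -1.0]]
wrist_force: [1.0, 1.1, 5.2]
gripper_width: 0.0137
finger_force: 12.0
```

```bash
python3 st.py
```

```text
[ 0.5287 -0.1637  0.1016] q6 -58.8 F tool [ 0.23  1.44 -5.2 ] T tool [-0.399  0.247 -0.031] 12.036462659016252 t 31.4
```

Call:
send_rows([
  {"fingers": 0.5,"dx": 0,"dy": 0.001,"dz": 0.002,"turn": 0.01},
  {"fingers": 0.5,"dx": 0,"dy": 0.002,"dz": 0.005,"turn": 0.02},
  {"fingers": 0.5,"dx": 0,"dy": 0.003,"dz": 0.005,"turn": 0.03},
  {"fingers": 0.5,"dx": 0,"dy": 0.004,"dz": 0.005,"turn": 0.04},
  {"fingers": 0.5,"dx": 0,"dy": 0.005,"dz": 0.005,"turn": 0.05},
  {"fingers": 0.5,"dx": 0,"dy": 0.005,"dz": 0.005,"turn": 0.05},
  {"fingers": 0.5,"dx": 0,"dy": 0.005,"dz": 0.005,"turn": 0.05},
  {"fingers": 0.5,"dx": 0,"dy": 0.005,"dz": 0.005,"turn": 0.05},
  {"fingers": 0.5,"dx": 0,"dy": 0.005,"dz": 0.005,"turn": 0.05},
  {"fingers": 0.5,"dx": 0,"dy": 0.005,"dz": 0.005,"turn": 0.05},
])

```text
time_s: 32.65
ee_pos: [0.5288, -0.1637, 0.1016]
eef_rot: [[-0.589, 0.808, 0.001], [0.808, 0.589, 0.0], [-0.001, 0.001, -1.0]]
wrist_force: [1.3, 0.8, 5.0]
gripper_width: 0.0141
finger_force: 12.0
```

```bash
for i in 1 2 3; do python3 st.py; done
```

```text
[ 0.5288 -0.1637  0.1016] q6 -55.9 F tool [-0.08  1.52 -5.01] T tool [-0.438  0.178 -0.069] 12.04196230508387 t 32.65
[ 0.5288 -0.1637  0.1016] q6 -55.9 F tool [-0.08  1.52 -5.01] T tool [-0.438  0.178 -0.069] 12.04196230508387 t 32.65
[ 0.5288 -0.1637  0.1016] q6 -55.9 F tool [-0.08  1.52 -5.01] T tool [-0.438  0.178 -0.069] 12.04196230508387 t 32.65
```

Call:
send_rows([
  {"fingers": 0.5,"dx": 0,"dy": 0.001,"dz": 0,"turn": 0.01},
  {"fingers": 0.5,"dx": 0,"dy": 0.002,"dz": 0,"turn": 0.02},
  {"fingers": 0.5,"dx": 0,"dy": 0.003,"dz": 0,"turn": 0.03},
  {"fingers": 0.5,"dx": 0,"dy": 0.004,"dz": 0,"turn": 0.04},
  {"fingers": 0.5,"dx": 0,"dy": 0.004,"dz": 0,"turn": 0.04},
  {"fingers": 0.5,"dx": 0,"dy": 0.004,"dz": 0,"turn": 0.04},
  {"fingers": 0.5,"dx": 0,"dy": 0.004,"dz": 0,"turn": 0.04},
  {"fingers": 0.5,"dx": 0,"dy": 0.004,"dz": 0,"turn": 0.04},
  {"fingers": 0.5,"dx": 0,"dy": 0.004,"dz": 0,"turn": 0.04},
  {"fingers": 0.5,"dx": 0,"dy": 0.004,"dz": 0,"turn": 0.04},
])

```text
time_s: 33.9
ee_pos: [0.5288, -0.1637, 0.1016]
eef_rot: [[-0.556, 0.831, 0.001], [0.831, 0.556, 0.0], [-0.001, 0.001, -1.0]]
wrist_force: [0.9, 2.0, 5.2]
gripper_width: 0.0139
finger_force: 12.1
```

```bash
python3 st.py
```

```text
[ 0.5288 -0.1637  0.1016] q6 -53.6 F tool [ 1.16  1.81 -5.18] T tool [-0.406  0.16  -0.056] 12.052699942141771 t 33.9
```

Call:
send_rows([
  {"fingers": 0.5,"dx": 0,"dy": 0.001,"dz": 0,"turn": 0.01},
  {"fingers": 0.5,"dx": 0,"dy": 0.002,"dz": 0,"turn": 0.02},
  {"fingers": 0.5,"dx": 0,"dy": 0.003,"dz": 0,"turn": 0.03},
  {"fingers": 0.5,"dx": 0,"dy": 0.004,"dz": 0,"turn": 0.04},
  {"fingers": 0.5,"dx": 0,"dy": 0.005,"dz": 0,"turn": 0.05},
  {"fingers": 0.5,"dx": 0,"dy": 0.005,"dz": 0,"turn": 0.05},
  {"fingers": 0.5,"dx": 0,"dy": 0.005,"dz": 0,"turn": 0.05},
  {"fingers": 0.5,"dx": 0,"dy": 0.005,"dz": 0,"turn": 0.05},
  {"fingers": 0.5,"dx": 0,"dy": 0.005,"dz": 0,"turn": 0.05},
  {"fingers": 0.5,"dx": 0,"dy": 0.005,"dz": 0,"turn": 0.05},
])

```text
time_s: 35.15
ee_pos: [0.5289, -0.1637, 0.1015]
eef_rot: [[-0.514, 0.858, 0.001], [0.858, 0.514, -0.0], [-0.001, 0.001, -1.0]]
wrist_force: [1.3, 1.4, 5.1]
gripper_width: 0.0142
finger_force: 12.1
```

```bash
python3 st.py
```

```text
[ 0.5289 -0.1637  0.1015] q6 -50.7 F tool [ 0.54  1.86 -5.07] T tool [-0.403  0.122 -0.026] 12.056139539927244 t 35.15
```

Call:
send_rows([
  {"fingers": 0.5,"dx": 0,"dy": 0.001,"dz": 0,"turn": 0.01},
  {"fingers": 0.5,"dx": 0,"dy": 0.002,"dz": 0,"turn": 0.02},
  {"fingers": 0.5,"dx": 0,"dy": 0.003,"dz": 0,"turn": 0.03},
  {"fingers": 0.5,"dx": 0,"dy": 0.004,"dz": 0,"turn": 0.04},
  {"fingers": 0.5,"dx": 0,"dy": 0.004,"dz": 0,"turn": 0.04},
  {"fingers": 0.5,"dx": 0,"dy": 0.004,"dz": 0,"turn": 0.04},
  {"fingers": 0.5,"dx": 0,"dy": 0.004,"dz": 0,"turn": 0.04},
  {"fingers": 0.5,"dx": 0,"dy": 0.004,"dz": 0,"turn": 0.04},
  {"fingers": 0.5,"dx": 0,"dy": 0.004,"dz": 0,"turn": 0.04},
  {"fingers": 0.5,"dx": 0,"dy": 0.004,"dz": 0,"turn": 0.04},
])

```text
time_s: 36.4
ee_pos: [0.5289, -0.1636, 0.1015]
eef_rot: [[-0.479, 0.878, 0.001], [0.878, 0.479, -0.0], [-0.001, 0.001, -1.0]]
wrist_force: [1.1, 2.2, 5.1]
gripper_width: 0.0142
finger_force: 12.1
```

```bash
python3 st.py
python3 - <<'E'
from h import *
s=robot.read_state(); print(s['gripper_width'])
# wing direction seen from top vs. tool is hidden by the gripper; print joint error info only
print(s['effort'][5], s['q'][5])
E
```

```text
[ 0.5289 -0.1636  0.1015] q6 -48.4 F tool [ 1.41  2.06 -5.05] T tool [-0.393  0.206 -0.059] 12.058017952367663 t 36.4
0.014232367611275878
0.06931380601599813 -48.41256209854424
```

Call:
send_rows([
  {"fingers": 0.5,"dx": 0,"dy": 0.001,"dz": 0,"turn": 0.01},
  {"fingers": 0.5,"dx": 0,"dy": 0.002,"dz": 0,"turn": 0.02},
  {"fingers": 0.5,"dx": 0,"dy": 0.003,"dz": 0,"turn": 0.03},
  {"fingers": 0.5,"dx": 0,"dy": 0.004,"dz": 0,"turn": 0.04},
  {"fingers": 0.5,"dx": 0,"dy": 0.004,"dz": 0,"turn": 0.04},
  {"fingers": 0.5,"dx": 0,"dy": 0.004,"dz": 0,"turn": 0.04},
  {"fingers": 0.5,"dx": 0,"dy": 0.004,"dz": 0,"turn": 0.04},
  {"fingers": 0.5,"dx": 0,"dy": 0.004,"dz": 0,"turn": 0.04},
  {"fingers": 0.5,"dx": 0,"dy": 0.004,"dz": 0,"turn": 0.04},
  {"fingers": 0.5,"dx": 0,"dy": 0.004,"dz": 0,"turn": 0.04},
])

```text
time_s: 37.65
ee_pos: [0.5289, -0.1637, 0.1015]
eef_rot: [[-0.444, 0.896, 0.001], [0.896, 0.444, -0.0], [-0.001, 0.001, -1.0]]
wrist_force: [0.9, 1.3, 4.9]
gripper_width: 0.0143
finger_force: 12.1
```

```bash
python3 st.py; python3 -c "
from h import *
s=robot.read_state(); print(s['gripper_width'],s['effort'][5])"
```

```text
[ 0.5289 -0.1637  0.1015] q6 -46.1 F tool [ 0.73  1.4  -4.89] T tool [-0.332  0.232 -0.131] 12.067412361502647 t 37.65
0.014317990824002808 0.11948693543672562
```

The stop is felt: the torque jumped to 0.13 N m, with the depth level at 104 mm. I'll relieve the load, open and withdraw.

Call:
send_rows([
  {"fingers": 0.5,"dx": 0,"dy": 0,"dz": -0.02,"turn": -0.02},
  {"fingers": 0.5,"dx": 0,"dy": 0,"dz": -0.04,"turn": -0.03},
  {"fingers": 0.5,"dx": 0,"dy": 0,"dz": -0.04,"turn": -0.03},
  {"fingers": 1.6,"dx": 0,"dy": 0,"dz": -0.04,"turn": -0.03},
  {"fingers": 2.5,"dx": 0,"dy": 0,"dz": -0.04,"turn": -0.03},
  {"fingers": 3.5,"dx": 0,"dy": 0,"dz": -0.04,"turn": -0.03},
  {"fingers": 3.5,"dx": 0,"dy": 0,"dz": -0.04,"turn": -0.03},
  {"fingers": 3.5,"dx": 0,"dy": 0,"dz": -0.04,"turn": -0.03},
  {"fingers": 3.5,"dx": 0,"dy": 0,"dz": -0.04,"turn": -0.03},
  {"fingers": 3.5,"dx": 0,"dy": 0,"dz": -0.04,"turn": -0.03},
])

```text
time_s: 38.9
ee_pos: [0.5283, -0.1637, 0.1015]
eef_rot: [[-0.47, 0.883, 0.0], [0.883, 0.47, -0.0], [-0.0, 0.0, -1.0]]
wrist_force: [0.0, 0.8, -0.1]
gripper_width: 0.0351
finger_force: 0.0
```

Call:
send_rows([
  {"fingers": 3.5,"dx": 0,"dy": 0,"dz": -0.5,"turn": 0},
  {"fingers": 3.5,"dx": 0,"dy": 0,"dz": -1.5,"turn": 0},
  {"fingers": 3.5,"dx": 0,"dy": 0,"dz": -3,"turn": 0},
  {"fingers": 3.5,"dx": 0,"dy": 0,"dz": -5,"turn": 0},
  {"fingers": 3.5,"dx": 0,"dy": 0,"dz": -8,"turn": 0},
  {"fingers": 3.5,"dx": 0,"dy": 0,"dz": -11,"turn": 0},
  {"fingers": 3.5,"dx": 0,"dy": 0,"dz": -14,"turn": 0},
  {"fingers": 3.5,"dx": 0,"dy": 0,"dz": -16,"turn": 0},
  {"fingers": 3.5,"dx": 0,"dy": 0,"dz": -16,"turn": 0},
  {"fingers": 3.5,"dx": 0,"dy": 0,"dz": -16,"turn": 0},
])

```text
time_s: 40.15
ee_pos: [0.5277, -0.1634, 0.2605]
eef_rot: [[-0.47, 0.883, -0.001], [0.883, 0.47, 0.001], [0.001, -0.001, -1.0]]
wrist_force: [0.5, 0.0, -0.6]
gripper_width: 0.035
finger_force: 0.0
```

```bash
python3 st.py
python3 - <<'E'
from h import *
for n in('wrist','scene'):
    c=cap(n,n+'9.png')
    for q in ['probe_head','probe']:
        for r in recognise(n,q)[:4]:
            w=world(c,r['centre']); print(n,q,round(r['conf'],2),np.round(w,3),np.round(pix(c,w)))
    # black wing: top corners expected if home: z=.014+.145=.159
    if n=='wrist':
        g=cv2.GaussianBlur(c['image'],(3,3),0).max(2); u,v=pix(c,[.5288,-.164,.159]).astype(int); print(u,v)
        for y in range(max(v-40,0),v+30,4): print(y,''.join('#' if x<60 else '.' for x in g[y,u-45:u+45:2]))
E
```

```text
[ 0.5277 -0.1634  0.2605] q6 -47.8 F tool [-0.22  0.49  0.56] T tool [ 0.075 -0.059 -0.023] 0.0 t 40.15
wrist probe_head 0.79 [ 0.524 -0.165  0.16 ] [313. 186.]
wrist probe_head 0.68 [ 0.526 -0.153  0.111] [320. 165.]
wrist probe 0.87 [ 0.526 -0.167  0.158] [313. 188.]
317 186
146 .............................................
150 .............................................
154 .............................................
158 .............................................
162 ................########.....................
166 ...............###########...................
170 ..............#############..................
174 .............###############.................
178 .............###############.................
182 .............###############.................
186 ..............#############..................
190 ................#########....................
194 ................########.....................
198 ................#######......................
202 ................#######......................
206 .............................................
210 .............................................
214 .............................................
scene probe_head 0.81 [ 0.533 -0.165  0.144] [266. 183.]
scene probe_head 0.78 [0.366 0.128 0.126] [395. 172.]
scene probe_head 0.73 [0.575 0.222 0.121] [428. 231.]
scene probe_head 0.7 [0.385 0.21  0.122] [427. 182.]
scene probe 0.88 [0.572 0.221 0.119] [428. 231.]
scene probe 0.8 [0.383 0.207 0.119] [426. 182.]
scene probe 0.73 [ 0.531 -0.165  0.141] [267. 184.]
scene probe 0.66 [0.367 0.128 0.123] [395. 172.]
```

The head sits at z ≈ 0.142, where it should be when home (0.118 − 0.104 + 0.128), and the gripper is clear of it. I'm handing in.

```bash
python3 -c "
from plant import robot; print(robot.hand_in())"
```

```text
the job is handed in; nothing more can be done
None
```

The probe is screwed home in the well to its stop (about 104 mm deep, peak readings about 5 N and 0.13 N m) and released, and I moved nothing else on the bench; the job is handed in at about 40 s.

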